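# Put the breakfast set away in its covered caddy

### The arm

A 7-joint arm with a two-finger parallel gripper is mounted at the origin on the work surface; the furniture and walls round the work are solid. World frame = base frame: x ahead of the robot, y to its left, z up, the work surface at z = 0. Lengths are in m, angles in rad, forces in N, time in s.
With the tool pointing down it reaches from about 0.4 to 0.85 m from the base axis. Payload 10.4 kg.
Tool frame: the origin (TCP) lies midway between the tips of the shut fingers; the grasp point (between the pads) lies 19 mm behind it; z points along the fingers, y is the direction in which the jaws open and shut (so a half turn about z gives the same grasp; the last joint's range is limited). The gripper opens to 85 mm and grips with 20 to 120 N. Pads are 22 mm wide; open, the fingers measure 114 mm over their backs; the gripper's body (76 mm by 85 mm) begins 54 mm behind the grasp point. The pads swing forward as they close: fully open they stand 13 mm farther back than shut.
Start: joints at [1.208, 0.332, -0.065, 1.46, 0.022, 1.35, -0.088], TCP at [0.208, -0.589, 0.231] pointing down, gripper open.
Joint ranges: [-2.6, 2.6], [-0.5, 2.12], [-1.47, 1.34], [0.16, 2.42], [-1.27, 4.41], [0.06, 2.06], [-2.6, 2.6]. Speed limits (rad/s): [2.22, 2.22, 2.79, 2.79, 3.14, 3.14, 3.14].

### API

Orientations are given as a unit quaternion [x, y, z, w].
In Python, from workcell import get_obs, camera, calibration, hand_in gives the robot as it stands.
- The arm moves only by the shell command python3 -m handwheel 'ROWS' [FORCE]. ROWS is JSON, a list of rows, each an object with "jaw": the finger opening in mm, from 0 to 85.4; "delta_pos": the shift along the tool's x, y, z scaled (see below), a list of three; "turn": the turn about the tool's z scaled (see below). In form: [{"jaw": jaw, "delta_pos": [tx, ty, tz], "turn": turn}, ...]. A call has 1 to 10 rows; each row is the pose to reach, as a shift and turn from the pose commanded when the call began, along the tool's axes at that moment, turning the shorter way round; what a row does not reach only later rows make up. The controller multiplies each number of a shift by 1 m and each number of a turn by pi rad. A row lasts 1/12 s, in which the tool goes at most 41.7 mm and 7.16 degrees, less where a joint would pass 70% of its speed; a pose out of reach is approached as far as the arm can. A call with a number of a shift or a turn outside -1 to 1 is refused whole. A call with a gripper value outside its range is refused whole. The fingers move at their own pace and stop on an object; FORCE is the grip in N (left out, the last holds). Time passes only in rows, so rows that repeat a pose let the fingers close. It gives the time, the measured TCP pose, the force and the opening at its end, in the units of the state.
- get_obs(): the state, without advancing time (a new reading comes with each control period).
- camera(name): name is "scene" or "top" or "wrist"; returns the picture (420x560x3 uint8, red, green, blue); there is no depth.
- calibration(name): a dict with "mtx" (3x3 intrinsics, pixels), "dist_coeffs" ([k1, k2, p1, p2, k3] as OpenCV has them; the pictures are not rectified), "rvec" (rotation vector, rad) and "tvec" (3), from world to camera coordinates, as OpenCV has them. Camera axes: x right, y down, z forward; pixel columns grow to the right and rows downward; lengths in m; the calibration is good to about 2 mm. A picture is of the moment at which its call begins: read the wrist's pose just before it. calibration takes no time and is no camera call; for the wrist camera it gives the pose at the moment of the call.
- hand_in(): hands the job in, once; it reports no verdict.
The state is a dict: "clock": time; "joint_pos": joint angles; "joint_velocities": joint speeds; "tau": joint torques, N m; "position": TCP position; "ee_rot": TCP orientation; "ft_force": force on the tool from outside, world axes, zero at the start; "torque": the same for the moment, N m; "grip_width": opening from 0.0 (shut) to 1.0 (fully open).
Only numpy, scipy, OpenCV 4.12 (cv2) and the standard library are available. Lean on these libraries where they do the work, as an engineer would, in place of code of your own. Each camera call takes 0.05 s, during which the arm holds its last target.

### The job

Put the breakfast set away in its wooden caddy: stand the two egg cups upright in the shallow round nests and the two shakers upright in the deep square wells, then put the clear dust cover on so that it sits fully down around the block. Leave the candlestick and the other tableware where they stand.

Things in the scene. Friction and masses are not known exactly. Their poses are not given: they have to be found in the camera images.
- caddy: fixed wooden board, turned any way; origin: centre of underside, z up. Edge 186x186 mm, 8 mm high, round a block 150x150 mm, top 30 mm above the bench. In it, in its own frame: 2 round nests (56 mm across, 8 deep, floor 22 mm above bench) at x=+40, y=+-40 mm for egg cups; 2 square wells (54x54, 22 deep, floor 8 mm above bench) at x=-40, y=+-40 mm for shakers. Grey felt floors
- egg_cup_a_mid (a point): first egg cup: white glazed egg cup with a gilt rim, 62 mm tall, upright: bowl 49 mm across (its upper 28 mm), foot 43 mm. Point: on its axis, 31 mm above its underside; best gripped by the bowl, 17 mm above the point. z axis up
- egg_cup_b_mid (a point): second egg cup, like the first: white glazed egg cup with a gilt rim, 62 mm tall, upright: bowl 49 mm across (its upper 28 mm), foot 43 mm. Point: on its axis, 31 mm above its underside; best gripped by the bowl, 17 mm above the point. z axis up
- shaker_a_mid (a point): first shaker: glass table shaker with a grey perforated cap, 90 mm tall, 44 mm across, upright; the cap (top 24 mm) is 34 mm across. Point: on its axis, 45 mm above its underside; best gripped by the cap, 30 mm above the point. The two shakers are alike for this job. z axis up
- shaker_b_mid (a point): second shaker: glass table shaker with a grey perforated cap, 90 mm tall, 44 mm across, upright; the cap (top 24 mm) is 34 mm across. Point: on its axis, 45 mm above its underside; best gripped by the cap, 30 mm above the point. The two shakers are alike for this job. z axis up
- cover_handle (a point): centre of the wooden bar handle (14x14 mm, 100 long, 23 mm free under it) of the loose clear cover, 127 mm above its lower edge; y along the bar, x across (grip), z up. Cover 176x176 mm, 97 high, 0.35 kg; inside 164x164, 92 high. Closed: square to the block (any quarter turn), lower edge resting on the caddy's edge, 8 mm above bench; clears the shakers by 2 mm
- candlestick_mid (a point): bystander: turned brass candlestick, base 72 mm across, 125 mm tall; the point is on its axis half-way up. Leave alone
Not all that is in view belongs to the job. What is shaped like the part that bears egg_cup_b_mid but orange is not meant.

How it is judged:
By the outcome, as a careful person would: the job done as asked, in the order asked, and still so for the second after the job is handed in, with the robot touching nothing.
It also fails if it takes over 120 s, if anything falls off the work surface, if the arm or the gripper's body presses on something with over 40 N, if the wrist force passes 120 N, or if a joint passes its speed limit or range.

## Working session

There is one attempt and no reset: what is moved stays moved. The work goes in short steps, Python scripts to look and compute and a shell command to move; the robot and the scene stay as the last step left them, time stands still between calls to the robot, and variables do not carry over. Pictures are saved under pics/ and viewed, and the job is handed in when it is done.

```bash
ls; mkdir -p pics
python3 - <<'E'
from workcell import *
import cv2
for n in ("scene","top","wrist"):
    c=calibration(n); im=camera(n)
    cv2.imwrite(f"pics/{n}0.png",im[:,:,::-1])
    print(n,c)
print(get_obs())
E
```

```text
pics
scene {'mtx': array([[447.73441079,   0.        , 278.40321642],
       [  0.        , 447.73441079, 207.33346042],
       [  0.        ,   0.        ,   1.        ]]), 'dist_coeffs': array([0.04203776, 0.        , 0.        , 0.        , 0.        ]), 'rvec': array([ 0.55317297, -2.63632073,  1.19781586]), 'tvec': array([0.47291926, 0.24561812, 1.02443845])}
top {'mtx': array([[417.25626239,   0.        , 272.43039927],
       [  0.        , 417.25626239, 204.83321272],
       [  0.        ,   0.        ,   1.        ]]), 'dist_coeffs': array([-0.11108733,  0.        ,  0.        ,  0.        ,  0.        ]), 'rvec': array([ 2.28679499, -1.91925672,  0.19757186]), 'tvec': array([-0.10550384,  0.50580127,  1.01243037])}
wrist {'mtx': array([[341.41813699,   0.        , 273.25827265],
       [  0.        , 341.41813699, 209.68339069],
       [  0.        ,   0.        ,   1.        ]]), 'dist_coeffs': array([0.02948163, 0.        , 0.        , 0.        , 0.        ]), 'rvec': array([-2.34773278,  1.65871781,  0.26470473]), 'tvec': array([-0.62364998, -0.04132333,  0.37989221])}
{'clock': 0.15, 'joint_pos': array([ 1.20838168,  0.3326595 , -0.06470148,  1.46072007,  0.02157818,
        1.34990054, -0.08850591]), 'joint_velocities': array([ 0.00262778, -0.00143703,  0.0016237 , -0.00295778, -0.00020167,
        0.00172698, -0.00145006]), 'tau': array([ 8.02244613e-04, -6.25826383e+01,  4.91812185e-02, -3.91851604e+01,
        1.62976974e-02,  7.44382502e-03, -7.94291805e-05]), 'position': array([ 0.20823816, -0.58900146,  0.2307542 ]), 'ee_rot': array([ 9.85599727e-01,  1.69094443e-01, -9.44906812e-05, -4.87627370e-04]), 'ft_force': array([ 0.45803095, -0.76890465,  0.09714916]), 'torque': array([-0.01704976, -0.05070184, -0.00656632]), 'grip_width': 1.000642815223979}
```

View pics/scene0.png

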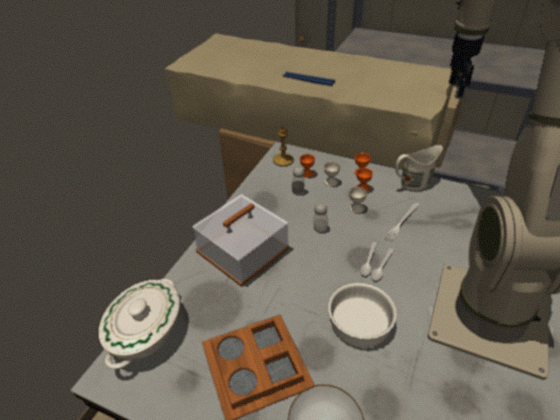

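View pics/top0.png

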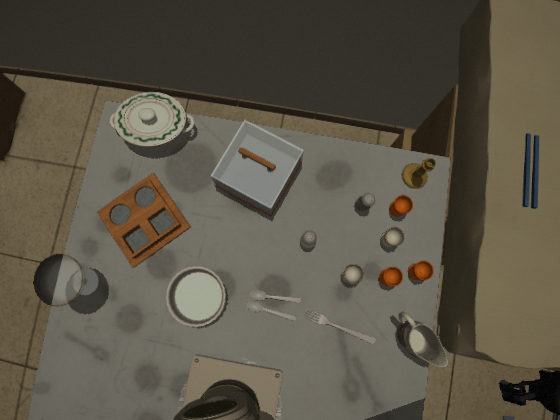

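View pics/wrist0.png

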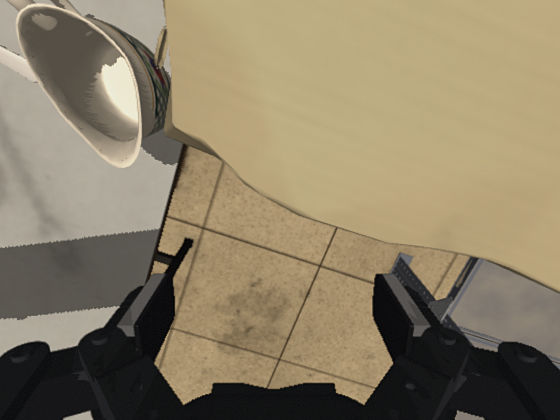

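```bash
cat > h.py <<'E'
import numpy as np, cv2
from workcell import *
def ray(c,uv):
    p=cv2.undistortPoints(np.array([[uv]],float),c["mtx"],c["dist_coeffs"])[0,0]
    R,_=cv2.Rodrigues(c["rvec"]); 
    d=R.T@np.array([p[0],p[1],1.]); o=-R.T@np.array(c["tvec"]).ravel()
    return o,d
def onz(c,uv,z):
    o,d=ray(c,uv); return o+d*(z-o[2])/d[2]
def proj(c,P):
    return cv2.projectPoints(np.array(P,float).reshape(-1,1,3),np.array(c["rvec"]),np.array(c["tvec"]),c["mtx"],c["dist_coeffs"])[0][:,0]
def circ(x,y,z,r,n=40):
    t=np.linspace(0,2*np.pi,n); return np.c_[x+r*np.cos(t),y+r*np.sin(t),0*t+z]
def crop(im,u0,v0,w,h,s,name):
    cv2.imwrite("pics/"+name,cv2.resize(im[v0:v0+h,u0:u0+w],None,fx=s,fy=s,interpolation=cv2.INTER_CUBIC))
E
python3 - <<'E'
from h import *
t=cv2.imread("pics/top0.png"); s=cv2.imread("pics/scene0.png")
crop(t,280,150,180,150,4,"t1.png")
crop(t,90,110,230,160,3.4,"t2.png")
crop(s,240,120,200,130,4,"s1.png")
crop(s,180,190,140,220,2.7,"s2.png")
E
```

```text
(no output)
```

View pics/t1.png

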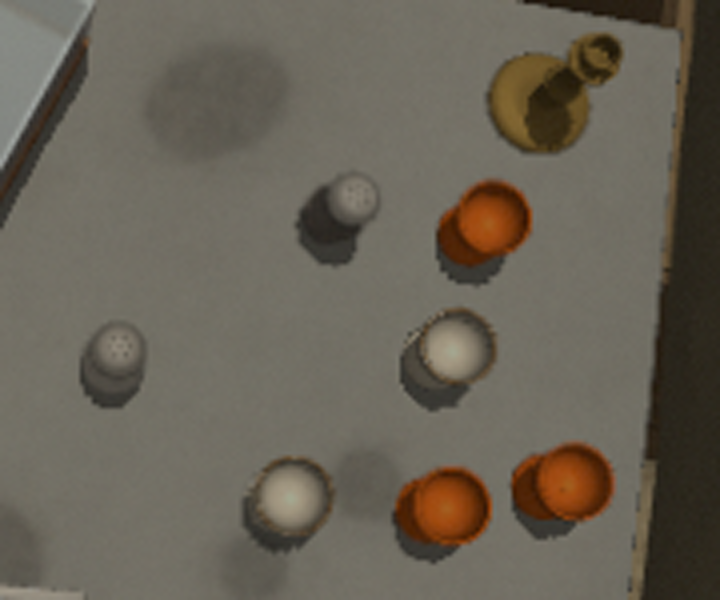

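View pics/t2.png

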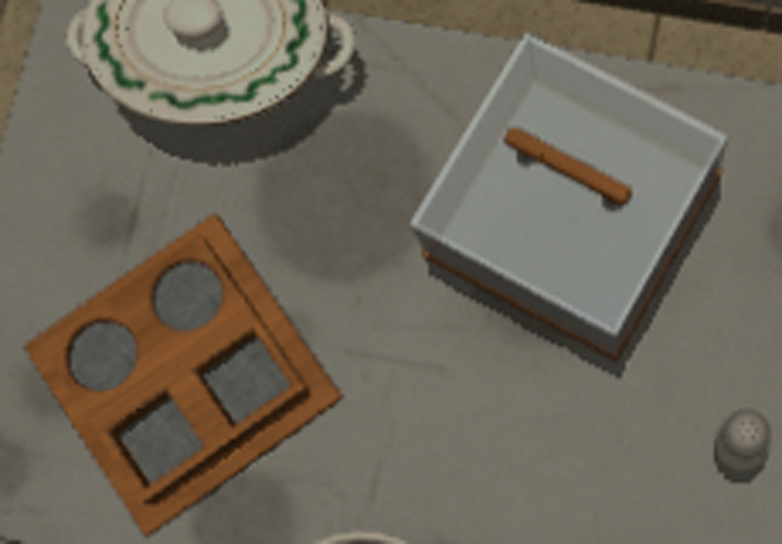

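View pics/s1.png

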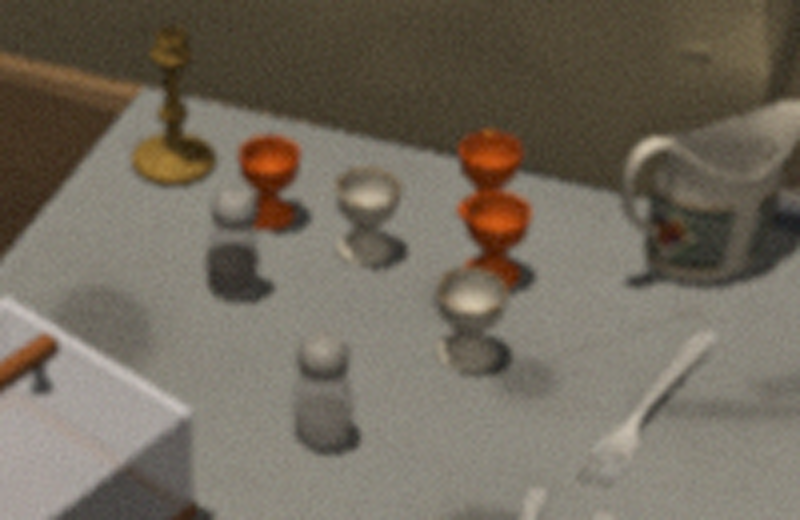

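View pics/s2.png

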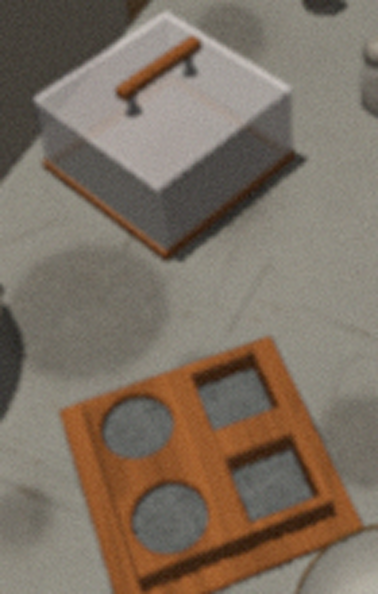

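```bash
cat > m.py <<'E'
from h import *
T=calibration("top");S=calibration("scene")
a=lambda u,v:(280+(u+.5)/4-.5,150+(v+.5)/4-.5)
b=lambda u,v:(90+u/3.4,110+v/3.4)
s1=lambda u,v:(240+u/4,120+v/4)
for n,t,s,z in [("cup1",a(457,347),s1(368,188),.062),("cup2",a(290,495),s1(474,292),.062),("shA",a(353,198),s1(236,199),.09),("shB",a(119,350),s1(323,347),.09)]:
    print(n,onz(T,t,z),onz(S,s,z))
print("cand",onz(T,a(540,103),.005))
cad=np.array([onz(T,b(*p),.008)[:2] for p in [(25,347),(217,214),(342,397),(148,534)]])
print(cad,cad.mean(0),np.linalg.norm(cad-np.roll(cad,-1,0),axis=1))
nests=[onz(T,b(*p),.030)[:2] for p in [(188,295),(102,355)]];print("nests",nests)
cov=np.array([onz(T,b(*p),.097)[:2] for p in [(528,35),(726,136),(617,333),(413,225)]])
print(cov,cov.mean(0),np.linalg.norm(cov-np.roll(cov,-1,0),axis=1))
print("handle",onz(T,b(568,166),.134),[onz(T,b(*p),.134)for p in [(508,137),(626,194)]])
for q,nm in((cad,'cad'),(cov,'cov')):
    e=q-np.roll(q,-1,0); print(nm,np.degrees(np.arctan2(e[:,1],e[:,0])))
E
python3 m.py
```

```text
cup1 [ 0.48764971 -0.33092376  0.062     ] [ 0.48611436 -0.32828558  0.062     ]
cup2 [ 0.37891348 -0.23927005  0.062     ] [ 0.37610507 -0.23815228  0.062     ]
shA [ 0.56393359 -0.24767066  0.09      ] [ 0.55916942 -0.24103535  0.09      ]
shB [ 0.44564628 -0.11917838  0.09      ] [ 0.4434701  -0.10998834  0.09      ]
cand [ 0.6745902  -0.38450777  0.005     ]
[[0.42344354 0.44602358]
 [0.55604178 0.31788907]
 [0.42943577 0.18727727]
 [0.29875595 0.31347074]] [0.42691926 0.31616516] [0.1843929  0.18190251 0.18166455 0.18198146]
nests [array([0.4837255 , 0.31793057]), array([0.42582985, 0.37372333])]
[[ 0.71197525  0.08870519]
 [ 0.65905609 -0.07014542]
 [ 0.49920989 -0.01660929]
 [ 0.55224572  0.14354241]] [0.60562174 0.03637322] [0.16743343 0.1685732  0.16870497 0.16888056]
handle [0.60443302 0.03716384 0.134     ] [array([0.61825654, 0.08304185, 0.134     ]), array([ 0.59127296, -0.00672803,  0.134     ])]
cad [ 135.98080453   45.89222693  -43.99941724 -133.24870103]
cov [  71.57512943  -18.51686996 -108.32280152  161.05198866]
```

```bash
cat > ov.py <<'E'
from h import *
def sq(x,y,th,z,h):
    c,s=np.cos(th),np.sin(th)
    p=np.array([[h,h],[-h,h],[-h,-h],[h,-h],[h,h]])
    return np.c_[p@np.array([[c,s],[-s,c]])+[x,y],np.full(5,z)]
def caddy(x,y,th):
    c,s=np.cos(th),np.sin(th); L=[sq(x,y,th,.008,.093),sq(x,y,th,.03,.075)]
    for a,b in((.04,.04),(.04,-.04)): L.append(circ(x+c*a-s*b,y+s*a+c*b,.03,.028))
    for a,b in((-.04,.04),(-.04,-.04)): L.append(sq(x+c*a-s*b,y+s*a+c*b,th,.03,.027))
    return L
def cover(x,y,th,z0=0):
    c,s=np.cos(th),np.sin(th)
    L=[sq(x,y,th,z0,.088),sq(x,y,th,z0+.097,.088)]
    L.append(np.array([[x+s*.05,y-c*.05,z0+.134],[x-s*.05,y+c*.05,z0+.134]])); return L
def cup(x,y,z=0): return [circ(x,y,z,.0215),circ(x,y,z+.062,.0245)]
def shaker(x,y,z=0): return [circ(x,y,z,.022),circ(x,y,z+.066,.022),circ(x,y,z+.09,.017)]
def draw(im,c,L,u0,v0,w,h,s,name):
    o=cv2.resize(im[v0:v0+h,u0:u0+w],None,fx=s,fy=s,interpolation=cv2.INTER_CUBIC)
    for P in L:
        q=((proj(c,P)-[u0,v0]+.5)*s-.5)
        cv2.polylines(o,[np.round(q*16).astype(np.int32)],False,(0,255,255),1,cv2.LINE_AA,4)
    cv2.imwrite("pics/"+name,o)
E
python3 - <<'E'
from ov import *
t=cv2.imread("pics/top0.png"); s=cv2.imread("pics/scene0.png")
T=calibration("top");S=calibration("scene")
L=caddy(.427,.316,np.radians(45.8-90+90))+cover(.605,.0365,np.radians(-18.4))
M=cup(.487,-.330)+cup(.378,-.239)+shaker(.562,-.2465)+shaker(.445,-.116)
draw(t,T,L,90,110,230,160,3.4,"o1.png")
draw(s,S,L,180,190,140,220,2.7,"o2.png")
draw(t,T,M,280,150,180,150,4,"o3.png")
draw(s,S,M,240,120,200,130,4,"o4.png")
E
```

```text
(no output)
```

View pics/o1.png

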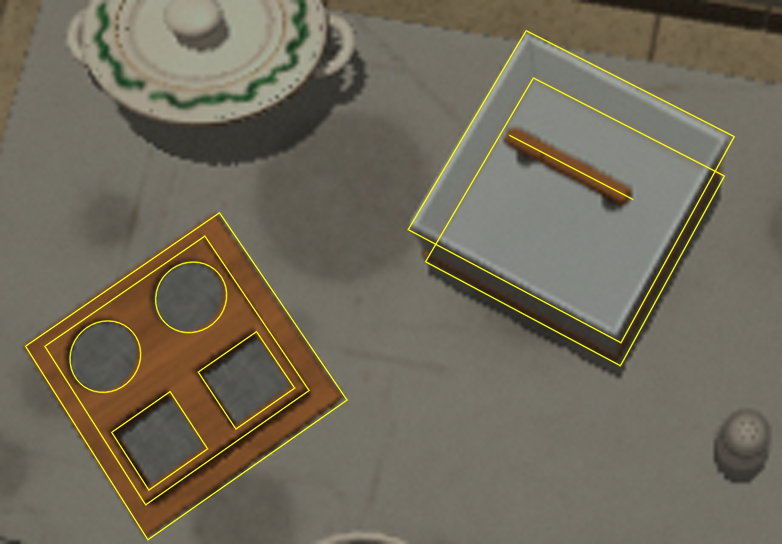

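View pics/o2.png

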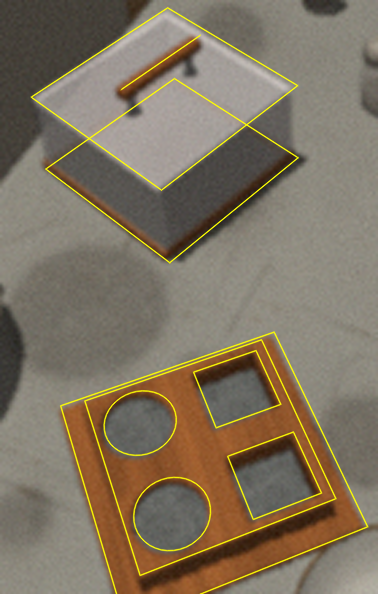

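View pics/o3.png

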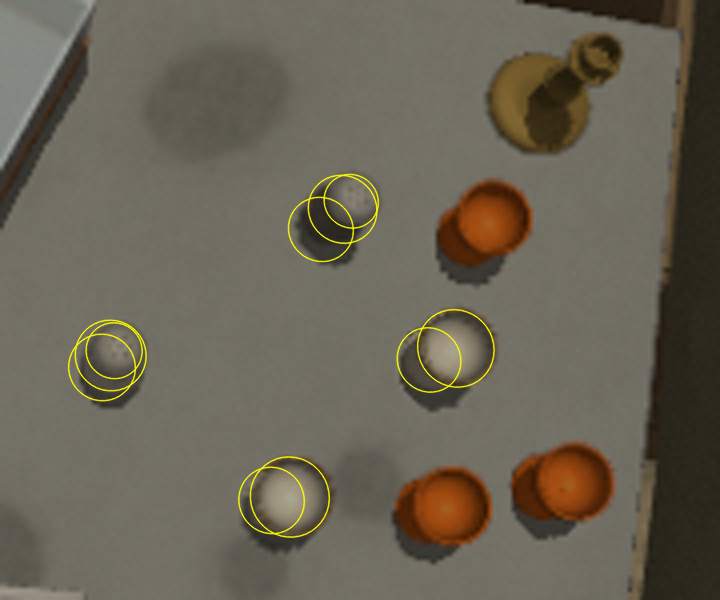

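View pics/o4.png

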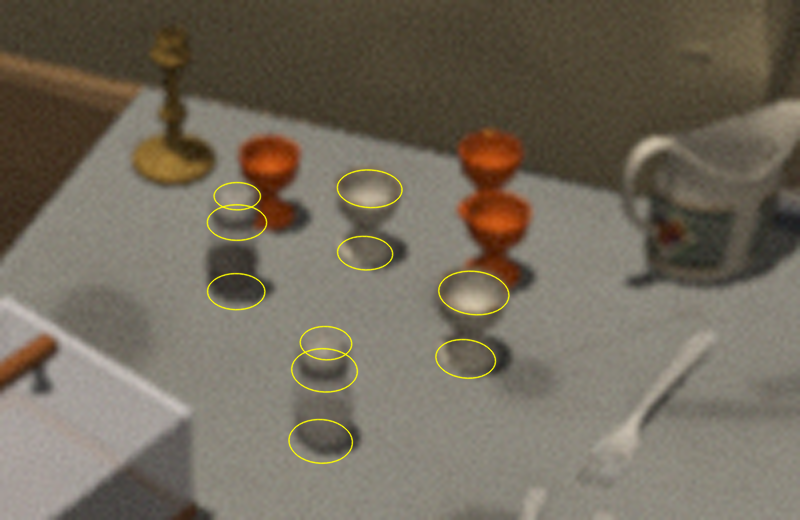

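```bash
cat > plan.py <<'E'
import sys,numpy as np
from scipy.spatial.transform import Rotation as R
from workcell import get_obs
def plan(x,y,z,yaw=None):
    o=get_obs();r=R.from_quat(o["ee_rot"]);m=r.as_matrix();p=o["position"]
    d=m.T@(np.array([x,y,z])-p); cy=np.degrees(np.arctan2(m[1,0],m[0,0]))
    t=0 if yaw is None else ((cy-yaw+180)%360-180)/180
    print("t %.2f pos"%o["clock"],p.round(4),"yaw %.1f"%cy,"tilt %.2f"%np.degrees(np.arccos(-m[2,2])),"grip %.3f"%o["grip_width"],"F",o["ft_force"].round(1),"j",o["joint_pos"].round(2))
    print("delta",d.round(4),"turn %.4f"%t,"dist %.3f"%np.linalg.norm(d))
if __name__=="__main__": plan(*map(float,sys.argv[1:]))
E
python3 plan.py .208 -.40 .30; python3 plan.py .43 -.33 .30 20
python3 - <<'E'
from h import *
T=calibration("top")
for u,v in((490,222),(445,508),(567,482)): print(onz(T,(280+u/4,150+v/4),.062))
E
```

```text
t 0.15 pos [ 0.2082 -0.589   0.2308] yaw 19.5 tilt 0.06 grip 1.001 F [ 0.5 -0.8  0.1] j [ 1.21  0.33 -0.06  1.46  0.02  1.35 -0.09]
delta [ 0.0628 -0.1783 -0.0691] turn 0.0000 dist 0.201
t 0.15 pos [ 0.2082 -0.589   0.2308] yaw 19.5 tilt 0.06 grip 1.001 F [ 0.5 -0.8  0.1] j [ 1.21  0.33 -0.06  1.46  0.02  1.35 -0.09]
delta [ 0.2954 -0.1703 -0.0691] turn -0.0029 dist 0.348
[ 0.57023784 -0.34373865  0.062     ]
[ 0.38616598 -0.33691003  0.062     ]
[ 0.41457012 -0.41151583  0.062     ]
```

```bash
python3 -m handwheel '[{"jaw":85,"delta_pos":[0.063,-0.178,-0.07],"turn":0},{"jaw":85,"delta_pos":[0.063,-0.178,-0.07],"turn":0},{"jaw":85,"delta_pos":[0.063,-0.178,-0.07],"turn":0},{"jaw":85,"delta_pos":[0.063,-0.178,-0.07],"turn":0},{"jaw":85,"delta_pos":[0.063,-0.178,-0.07],"turn":0},{"jaw":85,"delta_pos":[0.295,-0.17,-0.07],"turn":0},{"jaw":85,"delta_pos":[0.295,-0.17,-0.07],"turn":0},{"jaw":85,"delta_pos":[0.295,-0.17,-0.07],"turn":0},{"jaw":85,"delta_pos":[0.295,-0.17,-0.07],"turn":0},{"jaw":85,"delta_pos":[0.295,-0.17,-0.07],"turn":0}]' 30
python3 -m handwheel '[{"jaw":85,"delta_pos":[0,0,0],"turn":0},{"jaw":85,"delta_pos":[0,0,0],"turn":0},{"jaw":85,"delta_pos":[0,0,0],"turn":0}]'
cat > look.py <<'E'
from ov import *
import sys,json
# look.py name ; wrist picture with calib saved
n=sys.argv[1]; c=calibration("wrist"); im=camera("wrist")
cv2.imwrite(f"pics/{n}.png",im[:,:,::-1]); np.savez(f"{n}.npz",**c)
E
python3 look.py w1; python3 plan.py .487 -.33 .2
```

```text
clock: 0.98
position: [0.4087, -0.3368, 0.3015]
ee_rot: [0.986, 0.169, 0.0, 0.0]
ft_force: [-0.1, -1.7, -0.6]
grip_width: 0.993
clock: 1.23
position: [0.4066, -0.3381, 0.3009]
ee_rot: [0.986, 0.169, -0.0, -0.0]
ft_force: [0.1, 0.5, 0.8]
grip_width: 0.996
t 1.28 pos [ 0.4061 -0.3386  0.3011] yaw 19.4 tilt 0.04 grip 0.993 F [-0.5 -0.2  0.9] j [ 0.93  0.11 -0.35  1.59  0.04  1.45 -0.65]
delta [0.0793 0.0188 0.1011] turn 0.0000 dist 0.130
```

View pics/w1.png

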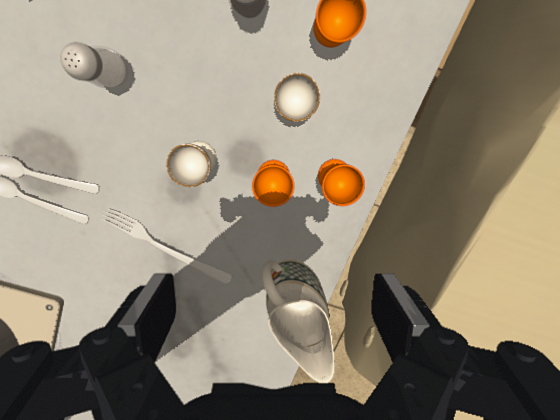

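```bash
cat > wm.py <<'E'
from ov import *
import sys
n=sys.argv[1];c=dict(np.load(n+".npz"))
for a in sys.argv[2:]:
    u,v,z=map(float,a.split(",")); print(a,onz(c,(u,v),z).round(4))
E
python3 wm.py w1 296.5,98,.062 189,164,.062 77,60,.09
python3 - <<'E'
from ov import *
c=dict(np.load("w1.npz"));im=cv2.imread("pics/w1.png")
draw(im,c,cup(.487,-.330)+cup(.378,-.239)+shaker(.445,-.116),40,0,340,220,2.3,"ow1.png")
E
```

```text
296.5,98,.062 [ 0.4887 -0.3342  0.062 ]
189,164,.062 [ 0.3826 -0.2453  0.062 ]
77,60,.09 [ 0.4498 -0.1261  0.09  ]
```

View pics/ow1.png

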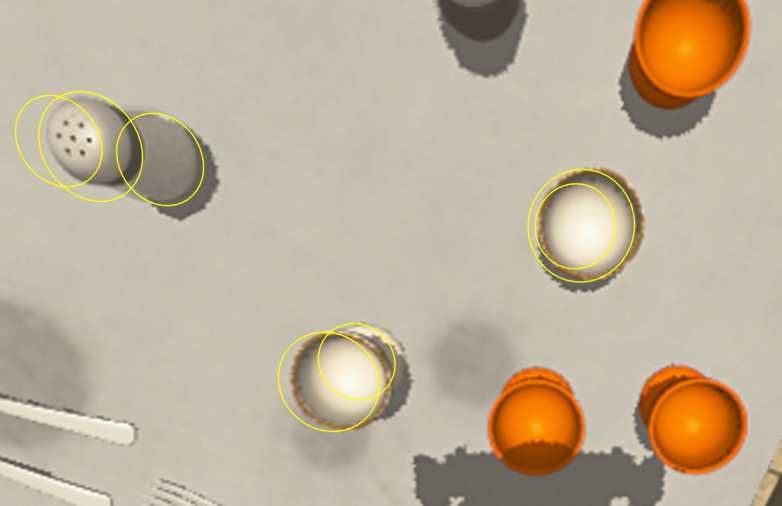

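```bash
cat > tri.py <<'E'
from ov import *
T=calibration("top");S=calibration("scene");W=dict(np.load("w1.npz"))
def tri(obs):
    A=np.zeros((3,3));b=np.zeros(3);L=[]
    for c,uv in obs:
        o,d=ray(c,uv);d/=np.linalg.norm(d);P=np.eye(3)-np.outer(d,d);A+=P;b+=P@o;L.append((o,P))
    x=np.linalg.solve(A,b); return x.round(4),[round(1e3*np.linalg.norm(P@(x-o)),1) for o,P in L]
E
python3 - <<'E'
from tri import *
w=lambda u,v:(40+(u+.5)/2.3-.5,(v+.5)/2.3-.5)
a=lambda u,v:(280+(u+.5)/4-.5,150+(v+.5)/4-.5)
s=lambda u,v:(240+(u+.5)/4-.5,120+(v+.5)/4-.5)
O={"cup1":(a(457,347),s(369,186),w(590,225)),"cup2":(a(290,495),s(475,291),w(343,380)),"shB":(a(119,348),s(323,343),w(74,138)),
"or1":(a(490,220),s(270,158),w(692,40)),"or2":(a(449,506),s(495,212),w(538,421)),"or3":(a(570,482),s(490,148),w(697,424))}
for k,(p,q,r) in O.items():
    print(k,"TS",*tri([(T,p),(S,q)]),"TW",*tri([(T,p),(W,r)]),"all",*tri([(T,p),(S,q),(W,r)]))
print(T['tvec'],-cv2.Rodrigues(T["rvec"])[0].T@T["tvec"],-cv2.Rodrigues(S["rvec"])[0].T@S["tvec"],-cv2.Rodrigues(W["rvec"])[0].T@W["tvec"])
E
```

```text
cup1 TS [ 0.4874 -0.3305  0.0634] [np.float64(0.0), np.float64(0.0)] TW [ 0.4895 -0.3343  0.0502] [np.float64(0.3), np.float64(0.3)] all [ 0.4884 -0.3327  0.0611] [np.float64(1.6), np.float64(0.6), np.float64(1.3)]
cup2 TS [ 0.3779 -0.2392  0.0631] [np.float64(1.0), np.float64(1.0)] TW [ 0.379  -0.2424  0.0491] [np.float64(1.1), np.float64(1.1)] all [ 0.3792 -0.243   0.0581] [np.float64(2.9), np.float64(2.0), np.float64(2.1)]
shB TS [ 0.4476 -0.1192  0.0861] [np.float64(0.2), np.float64(0.2)] TW [ 0.4478 -0.1192  0.0853] [np.float64(0.3), np.float64(0.3)] all [ 0.4478 -0.1194  0.0858] [np.float64(0.3), np.float64(0.1), np.float64(0.3)]
or1 TS [ 0.5733 -0.3436  0.0581] [np.float64(0.0), np.float64(0.0)] TW [ 0.5806 -0.3515  0.0307] [np.float64(0.2), np.float64(0.2)] all [ 0.5747 -0.3471  0.0547] [np.float64(2.5), np.float64(0.6), np.float64(2.0)]
or2 TS [ 0.3897 -0.3383  0.0611] [np.float64(1.1), np.float64(1.1)] TW [ 0.3899 -0.3435  0.0436] [np.float64(0.1), np.float64(0.1)] all [ 0.3912 -0.3414  0.0572] [np.float64(2.8), np.float64(1.2), np.float64(2.1)]
or3 TS [ 0.4158 -0.4109  0.0659] [np.float64(0.6), np.float64(0.6)] TW [ 0.4169 -0.4199  0.0459] [np.float64(1.8), np.float64(1.8)] all [ 0.4174 -0.4152  0.0617] [np.float64(3.1), np.float64(0.9), np.float64(2.5)]
[-0.10550384  0.50580127  1.01243037] [ 0.30804602 -0.04772764  1.09307409] [0.16260356 0.74657335 0.86581946] [ 0.48039261 -0.31151573  0.44318683]
```

```bash
python3 plan.py .4885 -.333 .15; python3 plan.py .4885 -.333 .026
```

```text
t 1.28 pos [ 0.4061 -0.3386  0.3011] yaw 19.4 tilt 0.04 grip 0.993 F [-0.5 -0.2  0.9] j [ 0.93  0.11 -0.35  1.59  0.04  1.45 -0.65]
delta [0.0797 0.0221 0.1511] turn 0.0000 dist 0.172
t 1.28 pos [ 0.4061 -0.3386  0.3011] yaw 19.4 tilt 0.04 grip 0.993 F [-0.5 -0.2  0.9] j [ 0.93  0.11 -0.35  1.59  0.04  1.45 -0.65]
delta [0.0798 0.0221 0.2751] turn 0.0000 dist 0.287
```

```bash
python3 -m handwheel '[{"jaw":75,"delta_pos":[0.08,0.022,0.15],"turn":0},{"jaw":75,"delta_pos":[0.08,0.022,0.15],"turn":0},{"jaw":75,"delta_pos":[0.08,0.022,0.15],"turn":0},{"jaw":75,"delta_pos":[0.08,0.022,0.15],"turn":0},{"jaw":75,"delta_pos":[0.08,0.022,0.15],"turn":0},{"jaw":75,"delta_pos":[0.08,0.022,0.18],"turn":0},{"jaw":75,"delta_pos":[0.08,0.022,0.20],"turn":0}]'
python3 look.py w2; python3 plan.py .4885 -.333 .026; python3 wm.py w2
```

```text
clock: 1.87
position: [0.4888, -0.3331, 0.1005]
ee_rot: [0.986, 0.168, -0.0, 0.0]
ft_force: [0.1, 0.8, 0.5]
grip_width: 0.881
t 1.92 pos [ 0.4866 -0.3322  0.0967] yaw 19.4 tilt 0.31 grip 0.875 F [-2.   0.3 -3.7] j [ 0.82  0.39 -0.37  1.69  0.16  1.09 -0.83]
delta [0.0018 0.0016 0.0707] turn 0.0000 dist 0.071
```

View pics/w2.png

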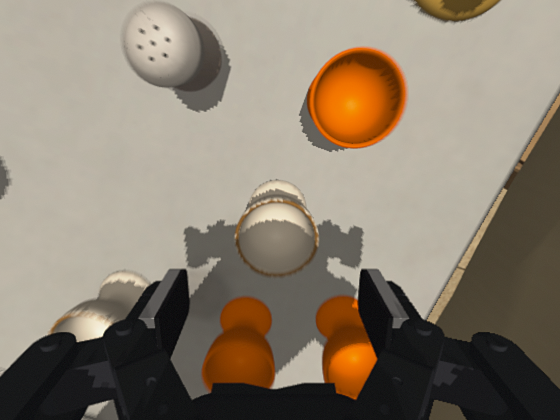

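```bash
python3 wm.py w2 277,236,.062 358,97,.062 161,46,.088
python3 - <<'E'
from ov import *
c=dict(np.load("w2.npz"));im=cv2.imread("pics/w2.png")
draw(im,c,cup(.4885,-.333)+cup(.5747,-.347)+shaker(.562,-.2465),0,0,560,420,1.4,"ow2.png")
E
```

```text
277,236,.062 [ 0.4928 -0.3334  0.062 ]
358,97,.062 [ 0.5771 -0.3464  0.062 ]
161,46,.088 [ 0.5661 -0.2566  0.088 ]
```

View pics/ow2.png

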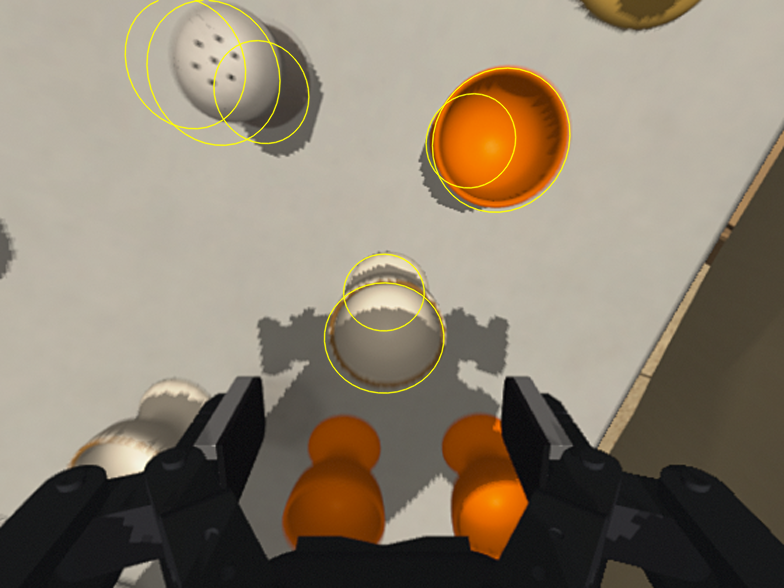

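```bash
python3 -m handwheel '[{"jaw":75,"delta_pos":[0.002,0.0,0.035],"turn":0},{"jaw":75,"delta_pos":[0.002,0.0,0.065],"turn":0},{"jaw":75,"delta_pos":[0.002,0.0,0.073],"turn":0},{"jaw":75,"delta_pos":[0.002,0.0,0.073],"turn":0},{"jaw":30,"delta_pos":[0.002,0.0,0.073],"turn":0},{"jaw":30,"delta_pos":[0.002,0.0,0.073],"turn":0},{"jaw":30,"delta_pos":[0.002,0.0,0.073],"turn":0},{"jaw":30,"delta_pos":[0.002,0.0,0.073],"turn":0},{"jaw":30,"delta_pos":[0.002,0.0,0.073],"turn":0},{"jaw":30,"delta_pos":[0.002,0.0,0.073],"turn":0}]' 30; python3 look.py w3; python3 plan.py .491 -.333 .2
```

```text
clock: 2.75
position: [0.4932, -0.3324, 0.031]
ee_rot: [0.986, 0.169, 0.001, 0.002]
ft_force: [-0.9, -0.7, 7.3]
grip_width: 0.542
t 2.80 pos [ 0.4932 -0.3324  0.0311] yaw 19.5 tilt 0.25 grip 0.550 F [-0.4 -0.7  6.7] j [ 0.8   0.48 -0.35  1.73  0.2   0.96 -0.86]
delta [-0.0019  0.0005 -0.1689] turn 0.0000 dist 0.169
```

View pics/w3.png

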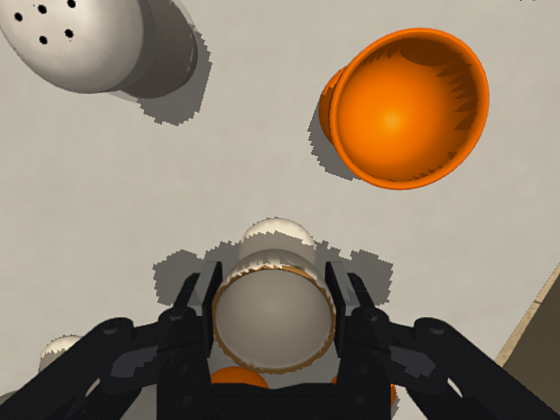

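```bash
python3 -m handwheel '[{"jaw":30,"delta_pos":[0,0,-0.01],"turn":0},{"jaw":30,"delta_pos":[0,0,-0.03],"turn":0},{"jaw":30,"delta_pos":[0,0,-0.06],"turn":0},{"jaw":30,"delta_pos":[0,0,-0.1],"turn":0},{"jaw":30,"delta_pos":[0,0,-0.14],"turn":0},{"jaw":30,"delta_pos":[0,0,-0.18],"turn":0},{"jaw":30,"delta_pos":[0,0,-0.22],"turn":0},{"jaw":30,"delta_pos":[0,0,-0.24],"turn":0},{"jaw":30,"delta_pos":[0,0,-0.24],"turn":0}]'; python3 look.py w4; python3 plan.py .484 .10 .26 90
```

```text
clock: 3.55
position: [0.4936, -0.3319, 0.2759]
ee_rot: [0.986, 0.169, 0.004, 0.004]
ft_force: [0.5, -0.3, -0.1]
grip_width: 0.55
t 3.60 pos [ 0.4928 -0.3315  0.2726] yaw 19.5 tilt 0.37 grip 0.545 F [ 0.3  0.1 -1.3] j [ 0.83  0.27 -0.38  1.47  0.1   1.41 -0.79]
delta [ 0.1356 -0.4098  0.011 ] turn -0.3918 dist 0.432
```

View pics/w4.png

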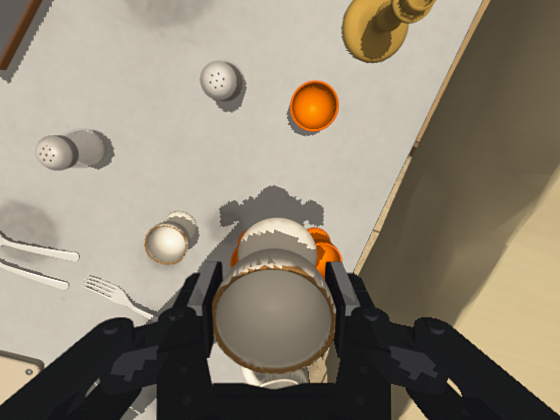

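```bash
python3 -m handwheel '[{"jaw":30,"delta_pos":[0.136,-0.41,0.01],"turn":-0.392},{"jaw":30,"delta_pos":[0.136,-0.41,0.01],"turn":-0.392},{"jaw":30,"delta_pos":[0.136,-0.41,0.01],"turn":-0.392},{"jaw":30,"delta_pos":[0.136,-0.41,0.01],"turn":-0.392},{"jaw":30,"delta_pos":[0.136,-0.41,0.01],"turn":-0.392},{"jaw":30,"delta_pos":[0.136,-0.41,0.01],"turn":-0.392},{"jaw":30,"delta_pos":[0.136,-0.41,0.01],"turn":-0.392},{"jaw":30,"delta_pos":[0.136,-0.41,0.01],"turn":-0.392},{"jaw":30,"delta_pos":[0.136,-0.41,0.01],"turn":-0.392},{"jaw":30,"delta_pos":[0.136,-0.41,0.01],"turn":-0.392}]'; python3 plan.py .427 .18 .26 90
```

```text
clock: 4.43
position: [0.4824, 0.087, 0.2583]
ee_rot: [0.705, 0.71, -0.001, 0.0]
ft_force: [0.5, -0.3, -1.5]
grip_width: 0.55
t 4.43 pos [0.4824 0.087  0.2583] yaw 90.4 tilt 0.06 grip 0.550 F [ 0.5 -0.3 -1.5] j [ 0.5   0.07 -0.79  1.73  0.06  1.36 -0.3 ]
delta [ 0.0934 -0.0548 -0.0018] turn 0.0022 dist 0.108
```

```bash
python3 -m handwheel '[{"jaw":30,"delta_pos":[0.093,-0.055,-0.05],"turn":0.002},{"jaw":30,"delta_pos":[0.093,-0.055,-0.05],"turn":0.002},{"jaw":30,"delta_pos":[0.093,-0.055,-0.05],"turn":0.002},{"jaw":30,"delta_pos":[0.093,-0.055,-0.05],"turn":0.002},{"jaw":30,"delta_pos":[0.093,-0.055,-0.05],"turn":0.002},{"jaw":30,"delta_pos":[0.093,-0.055,-0.05],"turn":0.002}]'; python3 look.py w5
python3 - <<'E'
from ov import *
c=dict(np.load("w5.npz"));im=cv2.imread("pics/w5.png")
draw(im,c,caddy(.427,.316,np.radians(45.8)),0,0,560,420,1.4,"ow5.png")
E
```

```text
clock: 4.93
position: [0.4284, 0.1774, 0.308]
ee_rot: [0.709, 0.705, -0.001, 0.0]
ft_force: [0.4, -0.5, -0.7]
grip_width: 0.547
```

View pics/ow5.png

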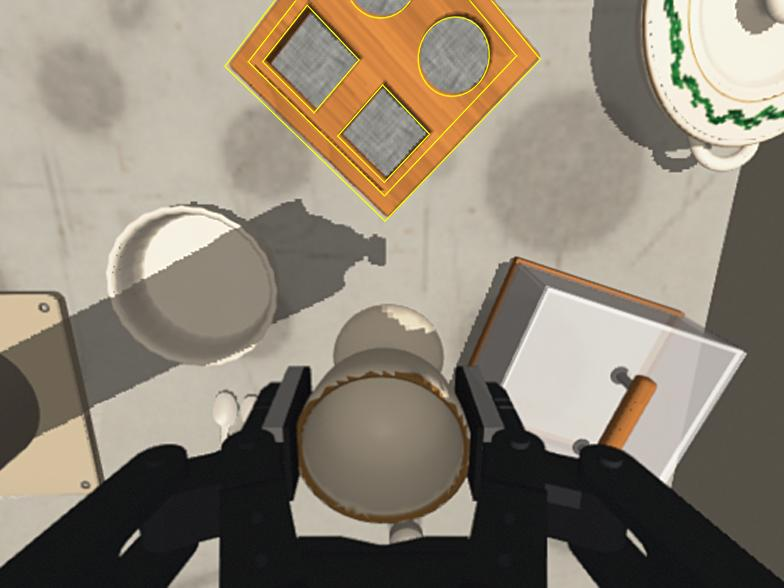

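```bash
python3 - <<'E'
from ov import *
c=dict(np.load("w5.npz"));im=cv2.imread("pics/w5.png");p=get_obs()["position"];print(p)
draw(im,c,cup(p[0],p[1],p[2]-.031),0,0,560,420,1.4,"ow5.png")
E
python3 plan.py .484 .317 .15 90
```

```text
[0.42861352 0.17687761 0.30780527]
t 4.98 pos [0.4286 0.1769 0.3078] yaw 89.6 tilt 0.09 grip 0.547 F [-0.4  0.4 -0.7] j [ 0.42 -0.02 -0.88  1.7  -0.02  1.46 -0.46]
delta [0.1407 0.0545 0.1576] turn -0.0023 dist 0.218
```

View pics/ow5.png

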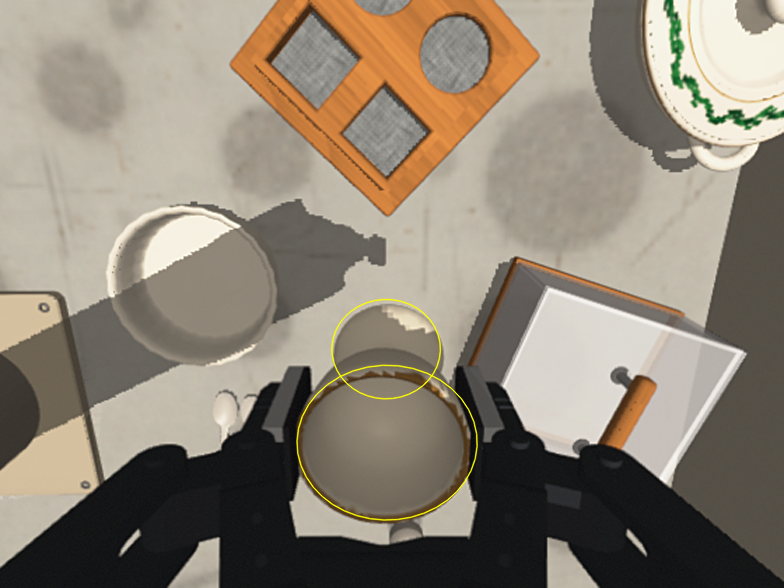

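```bash
python3 -m handwheel '[{"jaw":30,"delta_pos":[0.14,0.055,0.1],"turn":0},{"jaw":30,"delta_pos":[0.14,0.055,0.1],"turn":0},{"jaw":30,"delta_pos":[0.14,0.055,0.1],"turn":0},{"jaw":30,"delta_pos":[0.14,0.055,0.1],"turn":0},{"jaw":30,"delta_pos":[0.14,0.055,0.12],"turn":0},{"jaw":30,"delta_pos":[0.14,0.055,0.16],"turn":0},{"jaw":30,"delta_pos":[0.14,0.055,0.195],"turn":0},{"jaw":30,"delta_pos":[0.14,0.055,0.21],"turn":0},{"jaw":30,"delta_pos":[0.14,0.055,0.21],"turn":0}]'; python3 look.py w6; python3 plan.py .4836 .317 .054 90
```

```text
clock: 5.73
position: [0.4827, 0.3147, 0.0932]
ee_rot: [0.71, 0.705, -0.004, -0.001]
ft_force: [0.0, -0.6, -0.6]
grip_width: 0.547
t 5.78 pos [0.4838 0.3159 0.0961] yaw 89.6 tilt 0.29 grip 0.543 F [-0.   0.3  0.2] j [ 0.05  0.5  -0.89  1.7   0.42  1.15 -0.96]
delta [0.0012 0.     0.0421] turn -0.0023 dist 0.042
```

View pics/w6.png

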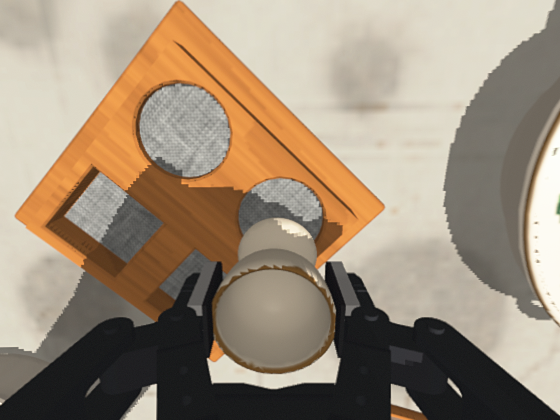

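```bash
python3 -m handwheel '[{"jaw":30,"delta_pos":[0.001,0,0.02],"turn":0},{"jaw":30,"delta_pos":[0.001,0,0.035],"turn":0},{"jaw":30,"delta_pos":[0.001,0,0.043],"turn":0},{"jaw":30,"delta_pos":[0.001,0,0.043],"turn":0},{"jaw":30,"delta_pos":[0.001,0,0.043],"turn":0}]'; python3 look.py w7; python3 plan.py .4836 .317 .054 90
```

```text
clock: 6.2
position: [0.4846, 0.3187, 0.056]
ee_rot: [0.709, 0.705, -0.0, 0.0]
ft_force: [-0.2, 0.1, 0.2]
grip_width: 0.548
t 6.25 pos [0.4848 0.3191 0.0565] yaw 89.7 tilt 0.05 grip 0.545 F [-0.2  0.   0.2] j [ 0.02  0.55 -0.86  1.73  0.47  1.08 -1.  ]
delta [-0.0021 -0.0012  0.0025] turn -0.0019 dist 0.003
```

View pics/w7.png

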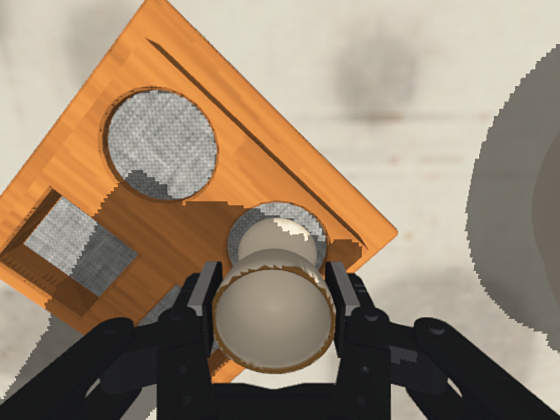

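```bash
python3 -m handwheel '[{"jaw":30,"delta_pos":[-0.001,-0.001,0.0025],"turn":0},{"jaw":30,"delta_pos":[-0.001,-0.001,0.0025],"turn":0},{"jaw":30,"delta_pos":[-0.001,-0.001,0.0025],"turn":0},{"jaw":64,"delta_pos":[-0.001,-0.001,0.0025],"turn":0},{"jaw":64,"delta_pos":[-0.001,-0.001,0.0025],"turn":0},{"jaw":64,"delta_pos":[-0.001,-0.001,0.0025],"turn":0},{"jaw":64,"delta_pos":[-0.001,-0.001,0.0025],"turn":0},{"jaw":64,"delta_pos":[-0.001,-0.001,-0.03],"turn":0},{"jaw":64,"delta_pos":[-0.001,-0.001,-0.06],"turn":0},{"jaw":64,"delta_pos":[-0.001,-0.001,-0.1],"turn":0}]'; python3 look.py w8; python3 plan.py .43 .18 .26 90
```

```text
clock: 7.08
position: [0.4823, 0.3172, 0.1552]
ee_rot: [0.709, 0.705, -0.002, -0.001]
ft_force: [1.3, -0.7, -0.1]
grip_width: 0.745
t 7.13 pos [0.4851 0.3203 0.1644] yaw 89.7 tilt 0.44 grip 0.749 F [2.2 3.1 8. ] j [ 0.08  0.43 -0.93  1.64  0.36  1.25 -0.93]
delta [-0.1401 -0.0538 -0.0966] turn -0.0016 dist 0.178
```

View pics/w8.png

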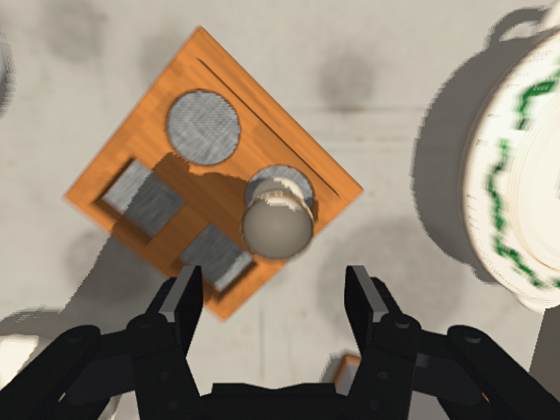

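```bash
python3 -m handwheel '[{"jaw":75,"delta_pos":[-0.04,0,-0.1],"turn":0},{"jaw":75,"delta_pos":[-0.32,-0.005,-0.1],"turn":0},{"jaw":75,"delta_pos":[-0.32,-0.005,-0.1],"turn":0},{"jaw":75,"delta_pos":[-0.32,-0.005,-0.1],"turn":0},{"jaw":75,"delta_pos":[-0.32,-0.005,-0.1],"turn":0},{"jaw":75,"delta_pos":[-0.32,-0.005,-0.1],"turn":0},{"jaw":75,"delta_pos":[-0.32,-0.005,-0.1],"turn":0},{"jaw":75,"delta_pos":[-0.32,-0.005,-0.1],"turn":0},{"jaw":75,"delta_pos":[-0.32,-0.005,-0.1],"turn":0},{"jaw":75,"delta_pos":[-0.32,-0.005,-0.1],"turn":0}]'; python3 plan.py .38 -.243 .26 90;python3 plan.py .38 -.243 .15 90
```

```text
clock: 7.97
position: [0.4768, -0.0077, 0.2564]
ee_rot: [0.712, 0.702, -0.0, 0.001]
ft_force: [-0.6, 0.6, -0.4]
grip_width: 0.879
t 7.97 pos [ 0.4768 -0.0077  0.2564] yaw 89.2 tilt 0.14 grip 0.879 F [-0.6  0.6 -0.4] j [ 0.73  0.04 -0.82  1.76  0.03  1.35 -0.11]
delta [-0.2366 -0.0936 -0.0032] turn -0.0043 dist 0.254
t 7.97 pos [ 0.4768 -0.0077  0.2564] yaw 89.2 tilt 0.14 grip 0.879 F [-0.6  0.6 -0.4] j [ 0.73  0.04 -0.82  1.76  0.03  1.35 -0.11]
delta [-0.2364 -0.0937  0.1068] turn -0.0043 dist 0.276
```

```bash
python3 -m handwheel '[{"jaw":75,"delta_pos":[-0.236,-0.094,0],"turn":0},{"jaw":75,"delta_pos":[-0.236,-0.094,0],"turn":0},{"jaw":75,"delta_pos":[-0.236,-0.094,0],"turn":0},{"jaw":75,"delta_pos":[-0.236,-0.094,0],"turn":0},{"jaw":75,"delta_pos":[-0.236,-0.094,0],"turn":0},{"jaw":75,"delta_pos":[-0.236,-0.094,0],"turn":0},{"jaw":75,"delta_pos":[-0.236,-0.094,0.04],"turn":0},{"jaw":75,"delta_pos":[-0.236,-0.094,0.08],"turn":0},{"jaw":75,"delta_pos":[-0.236,-0.094,0.13],"turn":0},{"jaw":75,"delta_pos":[-0.236,-0.094,0.15],"turn":0}]';python3 -m handwheel '[{"jaw":75,"delta_pos":[0,0,0],"turn":0}]'; python3 look.py w9; python3 plan.py .38 -.243 .028 90
python3 - <<'E'
from ov import *
c=dict(np.load("w9.npz"));im=cv2.imread("pics/w9.png")
draw(im,c,cup(.38,-.243)+shaker(.448,-.119),0,0,560,420,1.4,"ow9.png")
E
```

```text
clock: 8.8
position: [0.3801, -0.2364, 0.1025]
ee_rot: [0.709, 0.705, -0.0, -0.001]
ft_force: [-0.3, -0.2, 0.1]
grip_width: 0.879
clock: 8.88
position: [0.3782, -0.2351, 0.1005]
ee_rot: [0.709, 0.705, -0.001, -0.004]
ft_force: [-1.2, -0.7, 0.4]
grip_width: 0.878
t 8.93 pos [ 0.3799 -0.236   0.1038] yaw 89.7 tilt 0.29 grip 0.882 F [ 0.7 -0.3 -0.1] j [ 0.98  0.1  -0.55  2.03  0.06  1.03  0.4 ]
delta [-0.0073  0.0004  0.0758] turn -0.0015 dist 0.076
```

View pics/ow9.png

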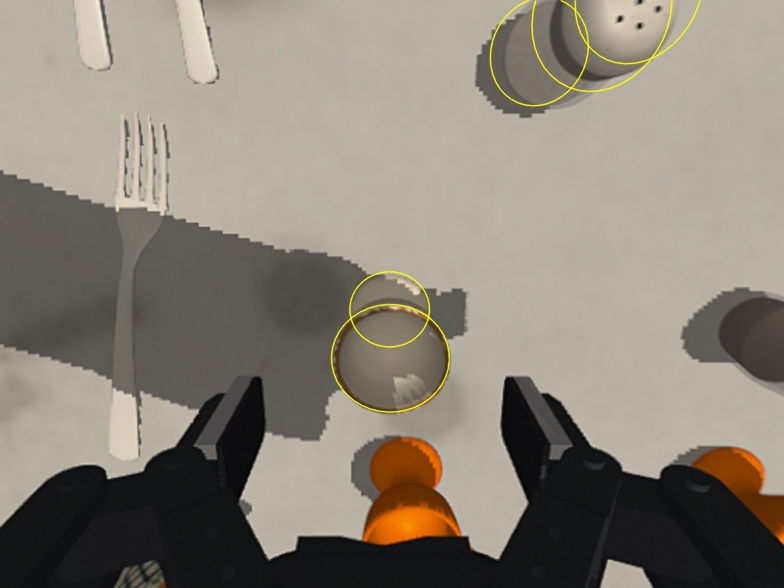

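```bash
python3 -m handwheel '[{"jaw":75,"delta_pos":[-0.006,0.0,0.02],"turn":0},{"jaw":75,"delta_pos":[-0.006,0.0,0.05],"turn":0},{"jaw":75,"delta_pos":[-0.006,0.0,0.074],"turn":0},{"jaw":75,"delta_pos":[-0.006,0.0,0.074],"turn":0},{"jaw":30,"delta_pos":[-0.006,0.0,0.074],"turn":0},{"jaw":30,"delta_pos":[-0.006,0.0,0.074],"turn":0},{"jaw":30,"delta_pos":[-0.006,0.0,0.074],"turn":0},{"jaw":30,"delta_pos":[-0.006,0.0,0.074],"turn":0},{"jaw":30,"delta_pos":[-0.006,0.0,0.074],"turn":0},{"jaw":30,"delta_pos":[-0.006,0.0,0.074],"turn":0}]' 30;  python3 plan.py .48 0 .26 90
```

```text
clock: 9.77
position: [0.3828, -0.2445, 0.0345]
ee_rot: [0.709, 0.705, 0.0, 0.002]
ft_force: [-2.4, 1.4, 8.3]
grip_width: 0.548
t 9.77 pos [ 0.3828 -0.2445  0.0345] yaw 89.7 tilt 0.23 grip 0.548 F [-2.4  1.4  8.3] j [ 0.96  0.22 -0.53  2.08  0.15  0.87  0.34]
delta [ 0.2444  0.0965 -0.2259] turn -0.0019 dist 0.347
```

```bash
python3 -m handwheel '[{"jaw":30,"delta_pos":[0,0,-0.01],"turn":0},{"jaw":30,"delta_pos":[0,0,-0.04],"turn":0},{"jaw":30,"delta_pos":[0,0,-0.08],"turn":0},{"jaw":30,"delta_pos":[0,0,-0.12],"turn":0},{"jaw":30,"delta_pos":[0,0,-0.16],"turn":0},{"jaw":30,"delta_pos":[0.0,0.0,-0.20],"turn":0},{"jaw":30,"delta_pos":[0.03,0.015,-0.23],"turn":0},{"jaw":30,"delta_pos":[0.06,0.03,-0.24],"turn":0},{"jaw":30,"delta_pos":[0.10,0.05,-0.24],"turn":0},{"jaw":30,"delta_pos":[0.14,0.07,-0.24],"turn":0}]';  python3 look.py w10; python3 plan.py .44 .25 .26 90
python3 - <<'E'
from ov import *
c=dict(np.load("w10.npz"));im=cv2.imread("pics/w10.png");p=get_obs()["position"];print(p)
draw(im,c,cup(p[0],p[1],p[2]-.034),0,0,560,420,1.4,"ow10.png")
E
```

```text
clock: 10.6
position: [0.4501, -0.1077, 0.2751]
ee_rot: [0.709, 0.705, 0.001, 0.002]
ft_force: [1.7, 0.1, -1.8]
grip_width: 0.547
t 10.65 pos [ 0.453  -0.0989  0.2749] yaw 90.2 tilt 0.32 grip 0.542 F [ 0.4  9.1 -1.1] j [ 0.86 -0.02 -0.72  1.77 -0.02  1.38  0.15]
delta [ 0.3489 -0.012   0.0149] turn 0.0010 dist 0.349
[ 0.45298585 -0.09888973  0.27487787]
```

View pics/ow10.png

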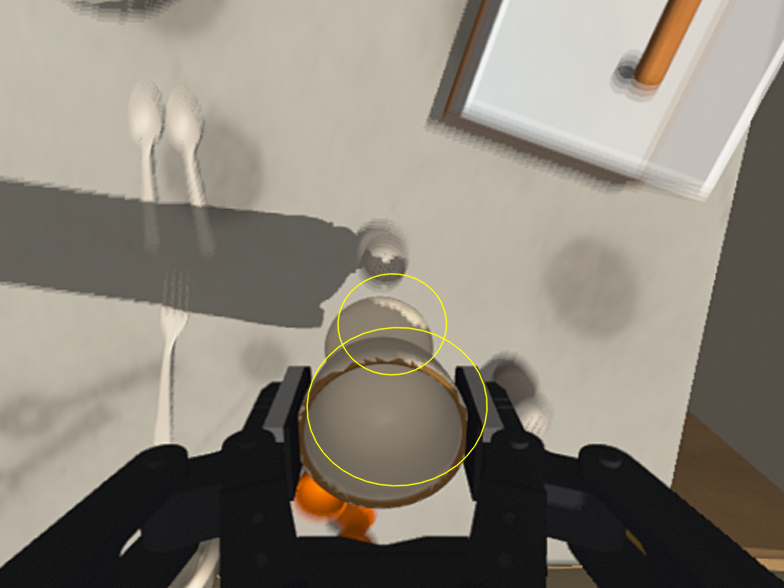

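```bash
python3 -m handwheel '[{"jaw":30,"delta_pos":[0.35,-0.012,0.015],"turn":0},{"jaw":30,"delta_pos":[0.35,-0.012,0.015],"turn":0},{"jaw":30,"delta_pos":[0.35,-0.012,0.015],"turn":0},{"jaw":30,"delta_pos":[0.35,-0.012,0.015],"turn":0},{"jaw":30,"delta_pos":[0.35,-0.012,0.015],"turn":0},{"jaw":30,"delta_pos":[0.35,-0.012,0.015],"turn":0},{"jaw":30,"delta_pos":[0.35,-0.012,0.015],"turn":0},{"jaw":30,"delta_pos":[0.35,-0.012,0.015],"turn":0},{"jaw":30,"delta_pos":[0.35,-0.012,0.015],"turn":0},{"jaw":30,"delta_pos":[0.35,-0.012,0.015],"turn":0}]';  python3 plan.py .426 .3726 .15 90
```

```text
clock: 11.48
position: [0.4373, 0.2457, 0.2583]
ee_rot: [0.706, 0.708, 0.001, -0.0]
ft_force: [-0.5, -0.4, -0.7]
grip_width: 0.543
t 11.48 pos [0.4373 0.2457 0.2583] yaw 90.1 tilt 0.13 grip 0.543 F [-0.5 -0.4 -0.7] j [ 0.43  0.17 -1.12  1.7   0.15  1.37 -0.71]
delta [ 0.1267 -0.0112  0.1086] turn 0.0005 dist 0.167
```

```bash
python3 -m handwheel '[{"jaw":30,"delta_pos":[0.127,-0.011,0.04],"turn":0},{"jaw":30,"delta_pos":[0.127,-0.011,0.08],"turn":0},{"jaw":30,"delta_pos":[0.127,-0.011,0.1],"turn":0},{"jaw":30,"delta_pos":[0.127,-0.011,0.12],"turn":0},{"jaw":30,"delta_pos":[0.127,-0.011,0.14],"turn":0},{"jaw":30,"delta_pos":[0.127,-0.011,0.16],"turn":0},{"jaw":30,"delta_pos":[0.127,-0.011,0.16],"turn":0},{"jaw":30,"delta_pos":[0.127,-0.011,0.16],"turn":0}]'; python3 look.py w11; python3 plan.py .426 .3726 .057 90
python3 - <<'E'
from ov import *
c=dict(np.load("w11.npz"));im=cv2.imread("pics/w11.png");p=get_obs()["position"];print(p)
draw(im,c,cup(p[0],p[1],p[2]-.034)+caddy(.427,.316,np.radians(45.8)),0,0,560,420,1.4,"ow11.png")
E
```

```text
clock: 12.15
position: [0.4294, 0.367, 0.0976]
ee_rot: [0.709, 0.705, -0.0, 0.0]
ft_force: [0.9, 1.2, 0.1]
grip_width: 0.542
t 12.20 pos [0.4301 0.3675 0.0988] yaw 89.6 tilt 0.11 grip 0.548 F [ 0.2  0.2 -0.2] j [ 0.02  0.51 -1.01  1.74  0.47  1.16 -1.14]
delta [ 0.0051 -0.0042  0.0417] turn -0.0022 dist 0.042
[0.43007215 0.36749249 0.09875425]
```

View pics/ow11.png

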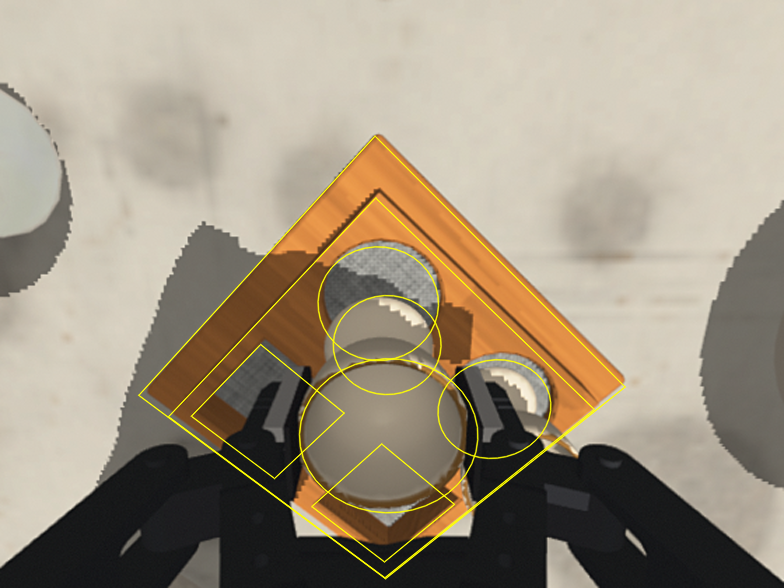

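```bash
python3 -m handwheel '[{"jaw":30,"delta_pos":[0.006,-0.004,0.01],"turn":0},{"jaw":30,"delta_pos":[0.006,-0.004,0.03],"turn":0},{"jaw":30,"delta_pos":[0.006,-0.004,0.041],"turn":0},{"jaw":30,"delta_pos":[0.006,-0.004,0.042],"turn":0},{"jaw":30,"delta_pos":[0.006,-0.004,0.042],"turn":0}]'; python3 look.py w12; python3 plan.py .426 .3726 .057 90
```

```text
clock: 12.62
position: [0.4252, 0.3738, 0.055]
ee_rot: [0.709, 0.705, 0.0, 0.0]
ft_force: [-0.4, -0.2, -0.9]
grip_width: 0.546
t 12.67 pos [0.4253 0.3738 0.0551] yaw 89.6 tilt 0.04 grip 0.543 F [ 0.4 -0.7 -0.2] j [-0.03  0.57 -0.97  1.77  0.53  1.09 -1.19]
delta [-0.0012  0.0007 -0.0019] turn -0.0020 dist 0.002
```

View pics/w12.png

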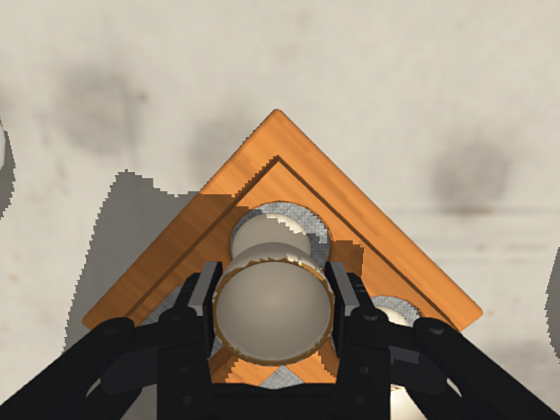

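```bash
python3 -m handwheel '[{"jaw":30,"delta_pos":[0.0,0.004,-0.002],"turn":0},{"jaw":30,"delta_pos":[0.0,0.004,0],"turn":0},{"jaw":30,"delta_pos":[0,0.004,0.002],"turn":0},{"jaw":30,"delta_pos":[0,0.004,0.003],"turn":0}]'; python3 look.py w13; python3 plan.py .426 .3726 .057 90
```

```text
clock: 13.0
position: [0.43, 0.375, 0.0543]
ee_rot: [0.709, 0.705, 0.002, 0.0]
ft_force: [-6.8, -8.2, 36.1]
grip_width: 0.543
t 13.05 pos [0.43   0.375  0.0544] yaw 89.7 tilt 0.19 grip 0.542 F [-4.4 -6.8 24.2] j [-0.03  0.58 -0.97  1.76  0.53  1.09 -1.18]
delta [-0.0024 -0.004  -0.0026] turn -0.0019 dist 0.005
```

View pics/w13.png

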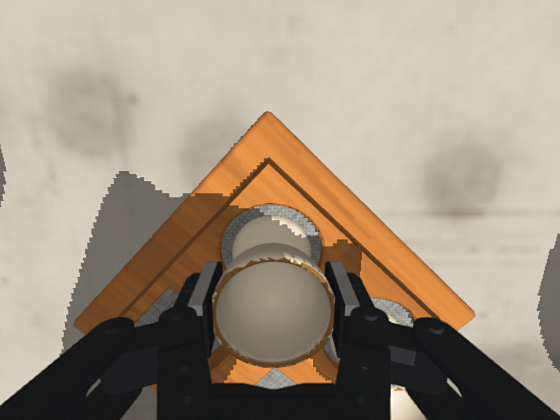

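```bash
python3 -m handwheel '[{"jaw":64,"delta_pos":[0,0,-0.002],"turn":0},{"jaw":64,"delta_pos":[0,0,-0.002],"turn":0},{"jaw":64,"delta_pos":[0,0,-0.002],"turn":0},{"jaw":64,"delta_pos":[0,0,-0.002],"turn":0},{"jaw":64,"delta_pos":[0,0,-0.03],"turn":0},{"jaw":64,"delta_pos":[0,0,-0.06],"turn":0},{"jaw":64,"delta_pos":[0,0,-0.1],"turn":0},{"jaw":70,"delta_pos":[-0.04,0.01,-0.14],"turn":0},{"jaw":70,"delta_pos":[-0.08,0.02,-0.18],"turn":0},{"jaw":70,"delta_pos":[-0.12,0.03,-0.2],"turn":0}]'; python3 look.py w14; python3 plan.py .48 0 .26 90
```

```text
clock: 13.88
position: [0.4509, 0.2822, 0.2344]
ee_rot: [0.708, 0.706, 0.001, -0.0]
ft_force: [1.1, -0.2, 0.1]
grip_width: 0.82
t 13.93 pos [0.4563 0.2746 0.2376] yaw 89.2 tilt 0.29 grip 0.819 F [ 5.  -1.7  2.8] j [ 0.33  0.29 -1.11  1.66  0.27  1.36 -0.84]
delta [-0.2743  0.0275 -0.022 ] turn -0.0043 dist 0.277
```

View pics/w14.png

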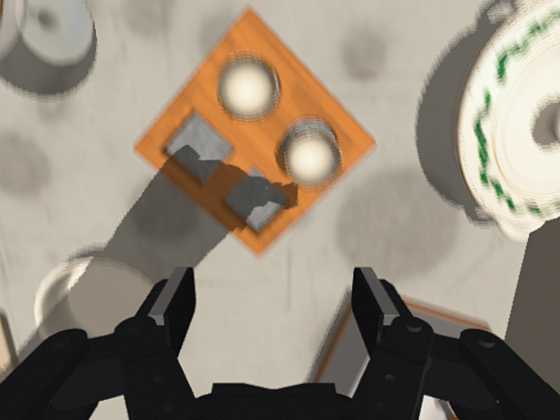

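```bash
python3 -m handwheel '[{"jaw":70,"delta_pos":[-0.394,0,-0.02],"turn":0},{"jaw":70,"delta_pos":[-0.394,0,-0.02],"turn":0},{"jaw":70,"delta_pos":[-0.394,0,-0.02],"turn":0},{"jaw":70,"delta_pos":[-0.394,0,-0.02],"turn":0},{"jaw":70,"delta_pos":[-0.394,0,-0.02],"turn":0},{"jaw":70,"delta_pos":[-0.394,0,-0.02],"turn":0},{"jaw":70,"delta_pos":[-0.394,0,-0.02],"turn":0},{"jaw":70,"delta_pos":[-0.394,0,-0.02],"turn":0},{"jaw":70,"delta_pos":[-0.394,0,-0.02],"turn":0},{"jaw":70,"delta_pos":[-0.394,0,-0.02],"turn":0}]'; python3 plan.py .448 -.119 .14 90
```

```text
clock: 14.77
position: [0.448, -0.1179, 0.2523]
ee_rot: [0.711, 0.703, -0.001, 0.0]
ft_force: [-0.7, -0.2, 0.2]
grip_width: 0.822
t 14.77 pos [ 0.448  -0.1179  0.2523] yaw 89.3 tilt 0.08 grip 0.822 F [-0.7 -0.2  0.2] j [ 1.    0.   -0.83  1.8   0.    1.34  0.16]
delta [-9.000e-04  1.000e-04  1.123e-01] turn -0.0037 dist 0.112
```

```bash
python3 -m handwheel '[{"jaw":65,"delta_pos":[0,0,0.04],"turn":0},{"jaw":65,"delta_pos":[0,0,0.08],"turn":0},{"jaw":65,"delta_pos":[0,0,0.12],"turn":0},{"jaw":65,"delta_pos":[0,0,0.13],"turn":0},{"jaw":65,"delta_pos":[0,0,0.13],"turn":0},{"jaw":65,"delta_pos":[0,0,0.13],"turn":0}]'; python3 look.py w15; python3 plan.py .448 -.119 .054 90
python3 - <<'E'
from ov import *
c=dict(np.load("w15.npz"));im=cv2.imread("pics/w15.png")
draw(im,c,shaker(.448,-.119),0,0,560,420,1.4,"ow15.png")
E
```

```text
clock: 15.27
position: [0.4497, -0.1119, 0.1237]
ee_rot: [0.709, 0.705, 0.0, -0.0]
ft_force: [0.5, 0.1, 1.1]
grip_width: 0.762
t 15.32 pos [ 0.4504 -0.1122  0.1246] yaw 89.7 tilt 0.13 grip 0.763 F [ 0.1 -0.2 -0.3] j [ 0.95  0.15 -0.85  1.97  0.13  1.08  0.04]
delta [-0.0067 -0.0025  0.0706] turn -0.0017 dist 0.071
```

View pics/ow15.png

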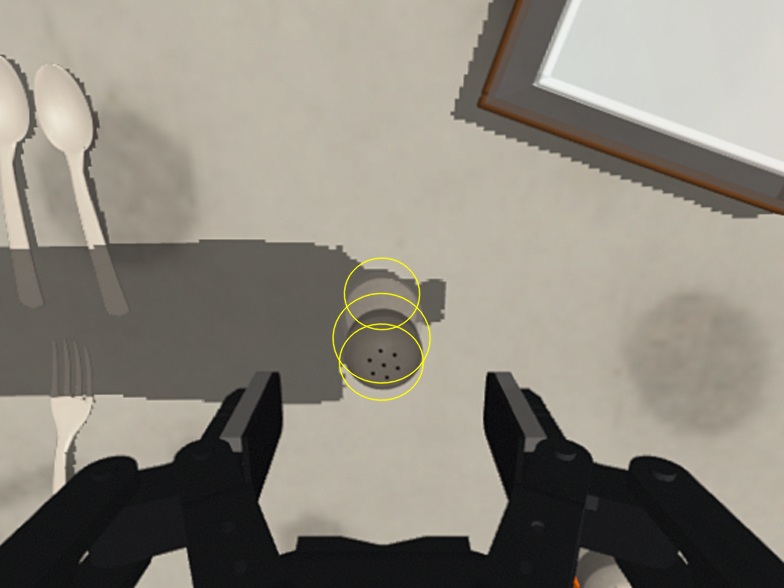

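```bash
python3 -m handwheel '[{"jaw":65,"delta_pos":[-0.006,-0.002,0.03],"turn":0},{"jaw":65,"delta_pos":[-0.006,-0.002,0.06],"turn":0},{"jaw":65,"delta_pos":[-0.006,-0.002,0.07],"turn":0},{"jaw":65,"delta_pos":[-0.006,-0.002,0.07],"turn":0},{"jaw":15,"delta_pos":[-0.006,-0.002,0.07],"turn":0},{"jaw":15,"delta_pos":[-0.006,-0.002,0.07],"turn":0},{"jaw":15,"delta_pos":[-0.006,-0.002,0.07],"turn":0},{"jaw":15,"delta_pos":[-0.006,-0.002,0.07],"turn":0},{"jaw":15,"delta_pos":[-0.006,-0.002,0.07],"turn":0},{"jaw":15,"delta_pos":[-0.006,-0.002,0.07],"turn":0}]' 35; python3 look.py w16; python3 plan.py .448 -.119 .054 90
```

```text
clock: 16.15
position: [0.4487, -0.1185, 0.0547]
ee_rot: [0.709, 0.705, 0.001, 0.002]
ft_force: [-0.5, 0.5, 8.4]
grip_width: 0.384
t 16.20 pos [ 0.4487 -0.1185  0.0547] yaw 89.7 tilt 0.20 grip 0.381 F [-0.2  0.8  8.6] j [ 0.91  0.27 -0.82  2.03  0.24  0.94 -0.04]
delta [-0.0005 -0.0007  0.0007] turn -0.0018 dist 0.001
```

View pics/w16.png

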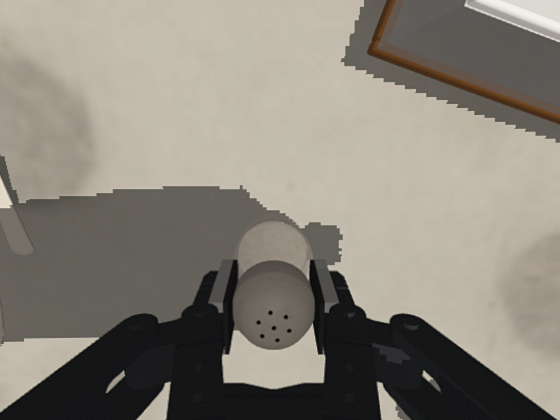

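```bash
python3 -m handwheel '[{"jaw":15,"delta_pos":[0,0,-0.01],"turn":0},{"jaw":15,"delta_pos":[0,0,-0.04],"turn":0},{"jaw":15,"delta_pos":[0,0,-0.08],"turn":0},{"jaw":15,"delta_pos":[0,0,-0.12],"turn":0},{"jaw":15,"delta_pos":[0,0,-0.16],"turn":0},{"jaw":15,"delta_pos":[0.02,0.0,-0.2],"turn":0},{"jaw":15,"delta_pos":[0.06,0,-0.2],"turn":0},{"jaw":15,"delta_pos":[0.1,0,-0.2],"turn":0},{"jaw":15,"delta_pos":[0.14,0,-0.2],"turn":0},{"jaw":15,"delta_pos":[0.18,0,-0.2],"turn":0}]'; python3 plan.py .3704 .3152 .26 90
```

```text
clock: 17.03
position: [0.4477, 0.064, 0.254]
ee_rot: [0.709, 0.705, 0.0, 0.001]
ft_force: [0.8, 0.0, -1.5]
grip_width: 0.385
t 17.03 pos [0.4477 0.064  0.254 ] yaw 89.7 tilt 0.16 grip 0.385 F [ 0.8  0.  -1.5] j [ 0.86 -0.03 -1.06  1.81 -0.03  1.34 -0.2 ]
delta [ 0.2507 -0.0787 -0.0066] turn -0.0018 dist 0.263
```

```bash
python3 -m handwheel '[{"jaw":15,"delta_pos":[0.251,-0.079,0],"turn":0},{"jaw":15,"delta_pos":[0.251,-0.079,0],"turn":0},{"jaw":15,"delta_pos":[0.251,-0.079,0],"turn":0},{"jaw":15,"delta_pos":[0.251,-0.079,0],"turn":0},{"jaw":15,"delta_pos":[0.251,-0.079,0],"turn":0},{"jaw":15,"delta_pos":[0.251,-0.079,0],"turn":0},{"jaw":15,"delta_pos":[0.251,-0.079,0],"turn":0},{"jaw":15,"delta_pos":[0.251,-0.079,0.04],"turn":0},{"jaw":15,"delta_pos":[0.251,-0.079,0.08],"turn":0},{"jaw":15,"delta_pos":[0.251,-0.079,0.11],"turn":0}]'; python3 -m handwheel '[{"jaw":15,"delta_pos":[0,0,0.01],"turn":0},{"jaw":15,"delta_pos":[0,0,0.01],"turn":0}]';python3 look.py w17; python3 plan.py .3704 .3152 .064 90
python3 - <<'E'
from ov import *
c=dict(np.load("w17.npz"));im=cv2.imread("pics/w17.png")
p=get_obs()["position"]
draw(im,c,shaker(p[0],p[1],p[2]-.0547)+caddy(.427,.316,np.radians(45.8)),0,0,560,420,1.4,"ow17.png")
E
```

```text
clock: 17.87
position: [0.3699, 0.3132, 0.1411]
ee_rot: [0.709, 0.706, -0.0, 0.0]
ft_force: [0.7, -0.6, -0.9]
grip_width: 0.383
clock: 18.03
position: [0.3696, 0.3125, 0.1317]
ee_rot: [0.709, 0.705, -0.002, -0.0]
ft_force: [0.3, 0.5, -0.9]
grip_width: 0.385
t 18.08 pos [0.3704 0.3135 0.1335] yaw 89.7 tilt 0.03 grip 0.380 F [-0.2  1.1 -1. ] j [ 0.3   0.34 -1.24  1.9   0.35  1.16 -1.07]
delta [ 0.0017 -0.      0.0695] turn -0.0017 dist 0.070
```

View pics/ow17.png

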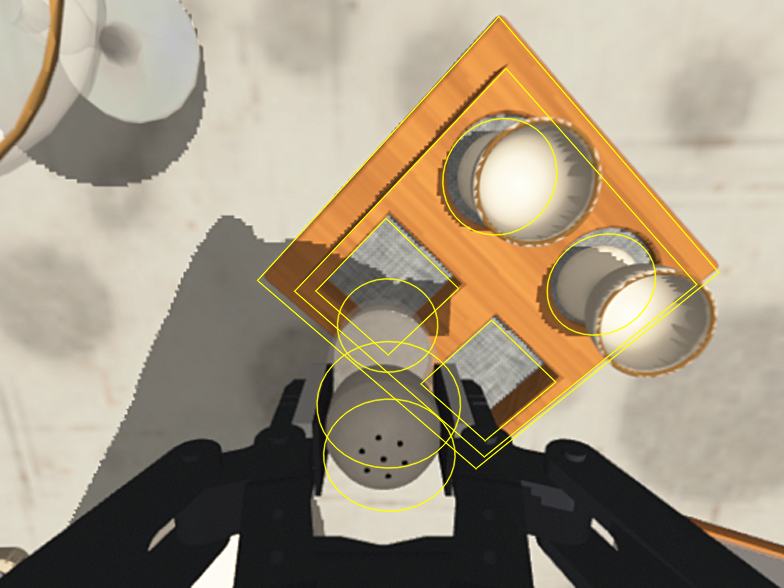

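```bash
python3 -m handwheel '[{"jaw":15,"delta_pos":[0.002,0,0.02],"turn":0},{"jaw":15,"delta_pos":[0.002,0,0.038],"turn":0},{"jaw":15,"delta_pos":[0.002,0,0.038],"turn":0},{"jaw":15,"delta_pos":[0.002,0,0.038],"turn":0}]';python3 look.py w18; python3 plan.py .3704 .3152 .064 90
```

```text
clock: 18.42
position: [0.3713, 0.3158, 0.0965]
ee_rot: [0.709, 0.705, 0.001, 0.0]
ft_force: [0.8, 0.1, -0.8]
grip_width: 0.383
t 18.47 pos [0.3715 0.316  0.0968] yaw 89.7 tilt 0.13 grip 0.385 F [ 0.5  0.2 -1.5] j [ 0.24  0.39 -1.19  1.93  0.41  1.09 -1.12]
delta [-0.0009 -0.0012  0.0328] turn -0.0019 dist 0.033
```

View pics/w18.png

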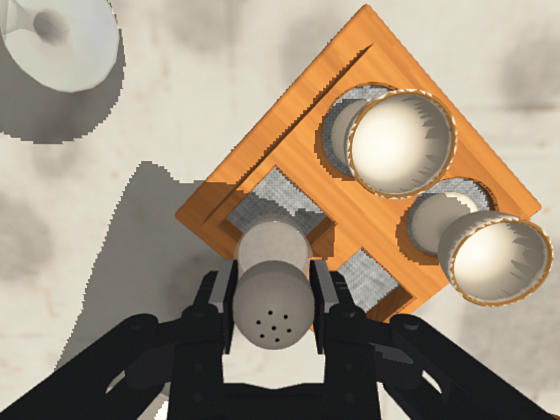

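Shaker base sits over the left well, cups clear; lowering slowly.

```bash
python3 -m handwheel '[{"jaw":15,"delta_pos":[0,0,0.008],"turn":0},{"jaw":15,"delta_pos":[0,0,0.016],"turn":0},{"jaw":15,"delta_pos":[0,0,0.02],"turn":0},{"jaw":15,"delta_pos":[0,0,0.02],"turn":0}]';python3 look.py w19; python3 plan.py .3704 .3152 .064 90
```

```text
clock: 18.8
position: [0.3703, 0.3148, 0.0737]
ee_rot: [0.709, 0.705, -0.001, -0.0]
ft_force: [0.5, -0.3, -1.5]
grip_width: 0.381
t 18.85 pos [0.3704 0.3151 0.0742] yaw 89.7 tilt 0.04 grip 0.383 F [ 0.2  0.2 -0.6] j [ 0.21  0.43 -1.16  1.95  0.45  1.06 -1.15]
delta [0.0001 0.     0.0102] turn -0.0018 dist 0.010
```

View pics/w19.png

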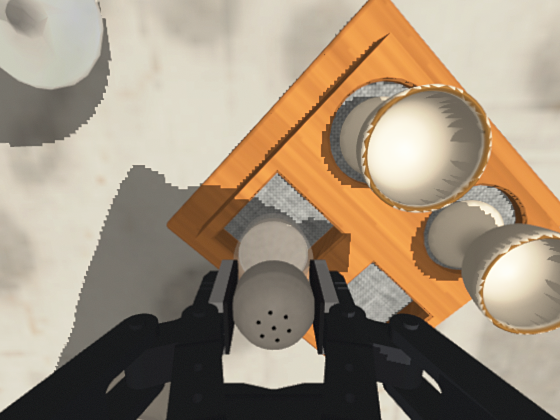

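```bash
python3 -m handwheel '[{"jaw":15,"delta_pos":[0,0.001,0.005],"turn":0},{"jaw":15,"delta_pos":[0,0.001,0.0095],"turn":0},{"jaw":15,"delta_pos":[0,0.001,0.0095],"turn":0},{"jaw":15,"delta_pos":[0,0.001,0.0095],"turn":0}]';python3 plan.py .3704 .3152 .064 90
```

```text
clock: 19.18
position: [0.3714, 0.3152, 0.0648]
ee_rot: [0.709, 0.705, -0.0, -0.0]
ft_force: [0.5, -0.5, -0.6]
grip_width: 0.381
t 19.18 pos [0.3714 0.3152 0.0648] yaw 89.7 tilt 0.04 grip 0.381 F [ 0.5 -0.5 -0.6] j [ 0.2   0.44 -1.14  1.96  0.47  1.04 -1.16]
delta [ 0.     -0.001   0.0008] turn -0.0018 dist 0.001
```

```bash
python3 -m handwheel '[{"jaw":15,"delta_pos":[0,0,0.0015],"turn":0},{"jaw":15,"delta_pos":[0,0,0.0015],"turn":0},{"jaw":55,"delta_pos":[0,0,0.001],"turn":0},{"jaw":55,"delta_pos":[0,0,0.001],"turn":0},{"jaw":55,"delta_pos":[0,0,0.001],"turn":0},{"jaw":55,"delta_pos":[0,0,0.001],"turn":0},{"jaw":55,"delta_pos":[0,0,-0.03],"turn":0},{"jaw":55,"delta_pos":[0,0,-0.06],"turn":0},{"jaw":55,"delta_pos":[0,0,-0.1],"turn":0},{"jaw":55,"delta_pos":[0,0,-0.14],"turn":0}]';python3 look.py w20;python3 plan.py .448 .064 .26 90;python3 plan.py .5634 -.2525 .26 90
```

```text
clock: 20.02
position: [0.3708, 0.3152, 0.2063]
ee_rot: [0.709, 0.705, -0.001, -0.0]
ft_force: [1.3, 0.4, -0.1]
grip_width: 0.645
t 20.07 pos [0.3727 0.3183 0.2135] yaw 89.8 tilt 0.41 grip 0.648 F [3.1 4.4 7.7] j [ 0.4   0.24 -1.32  1.79  0.24  1.29 -0.99]
delta [-0.2538  0.0765 -0.0472] turn -0.0012 dist 0.269
t 20.07 pos [0.3727 0.3183 0.2135] yaw 89.8 tilt 0.41 grip 0.648 F [3.1 4.4 7.7] j [ 0.4   0.24 -1.32  1.79  0.24  1.29 -0.99]
delta [-0.5699  0.1931 -0.0479] turn -0.0012 dist 0.604
```

View pics/w20.png

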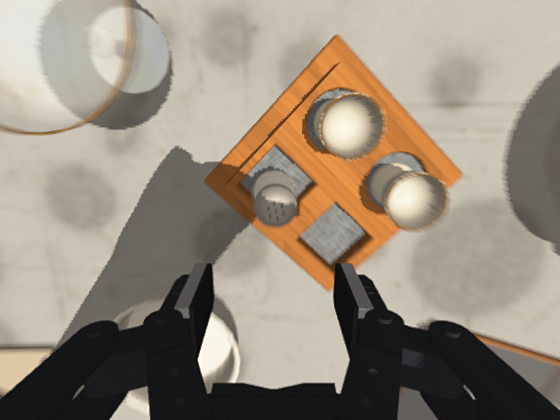

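```bash
python3 -m handwheel '[{"jaw":65,"delta_pos":[-0.254,0.08,-0.048],"turn":0},{"jaw":65,"delta_pos":[-0.254,0.08,-0.048],"turn":0},{"jaw":65,"delta_pos":[-0.254,0.08,-0.048],"turn":0},{"jaw":65,"delta_pos":[-0.254,0.08,-0.048],"turn":0},{"jaw":65,"delta_pos":[-0.254,0.08,-0.048],"turn":0},{"jaw":65,"delta_pos":[-0.254,0.08,-0.048],"turn":0},{"jaw":65,"delta_pos":[-0.568,0.193,-0.048],"turn":0},{"jaw":65,"delta_pos":[-0.568,0.193,-0.048],"turn":0},{"jaw":65,"delta_pos":[-0.568,0.193,-0.048],"turn":0},{"jaw":65,"delta_pos":[-0.568,0.193,-0.048],"turn":0}]'; python3 plan.py .5655 -.25 .26 90
```

```text
clock: 20.9
position: [0.4944, -0.063, 0.2495]
ee_rot: [0.709, 0.705, -0.0, 0.001]
ft_force: [0.9, 0.7, 1.7]
grip_width: 0.76
t 20.90 pos [ 0.4944 -0.063   0.2495] yaw 89.6 tilt 0.08 grip 0.760 F [0.9 0.7 1.7] j [ 1.07  0.16 -1.11  1.72  0.15  1.35 -0.08]
delta [-0.1865  0.0723 -0.0102] turn -0.0020 dist 0.200
```

```bash
python3 -m handwheel '[{"jaw":65,"delta_pos":[-0.186,0.072,0],"turn":0},{"jaw":65,"delta_pos":[-0.186,0.072,0],"turn":0},{"jaw":65,"delta_pos":[-0.186,0.072,0],"turn":0},{"jaw":65,"delta_pos":[-0.186,0.072,0.0],"turn":0},{"jaw":65,"delta_pos":[-0.186,0.072,0.0],"turn":0},{"jaw":65,"delta_pos":[-0.186,0.072,0.05],"turn":0},{"jaw":65,"delta_pos":[-0.186,0.072,0.09],"turn":0},{"jaw":65,"delta_pos":[-0.186,0.072,0.12],"turn":0},{"jaw":65,"delta_pos":[-0.186,0.072,0.12],"turn":0},{"jaw":65,"delta_pos":[-0.186,0.072,0.12],"turn":0}]'; python3 look.py w21; python3 plan.py .5655 -.25 .054 90
python3 - <<'E'
from ov import *
c=dict(np.load("w21.npz"));im=cv2.imread("pics/w21.png")
draw(im,c,shaker(.5655,-.25),0,0,560,420,1.4,"ow21.png")
E
```

```text
clock: 21.73
position: [0.5642, -0.2468, 0.1287]
ee_rot: [0.709, 0.705, -0.0, -0.001]
ft_force: [0.0, 0.8, 0.7]
grip_width: 0.761
t 21.78 pos [ 0.5656 -0.2471  0.131 ] yaw 89.7 tilt 0.06 grip 0.763 F [-0.   0.7  0.5] j [ 1.02  0.55 -0.92  1.57  0.46  1.25  0.02]
delta [-0.0029 -0.0001  0.077 ] turn -0.0018 dist 0.077
```

View pics/ow21.png

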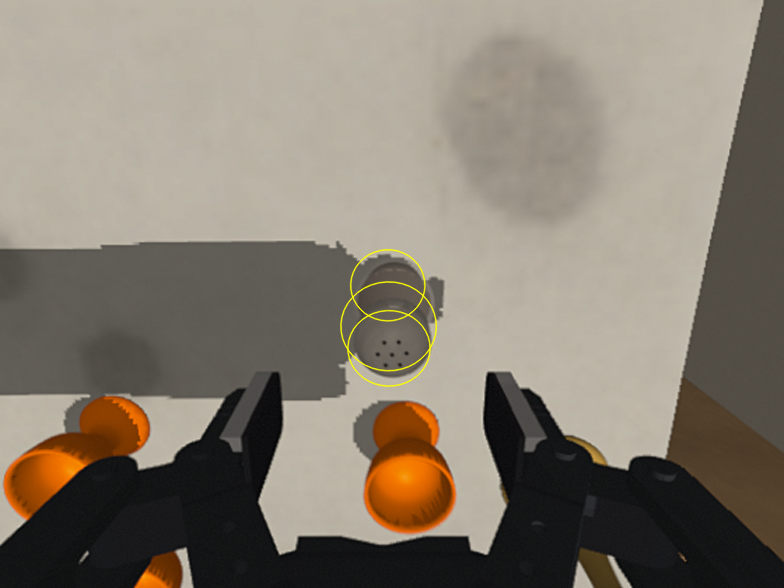

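```bash
python3 -m handwheel '[{"jaw":65,"delta_pos":[-0.004,0.002,0.03],"turn":0},{"jaw":65,"delta_pos":[-0.004,0.002,0.06],"turn":0},{"jaw":65,"delta_pos":[-0.004,0.002,0.076],"turn":0},{"jaw":65,"delta_pos":[-0.004,0.002,0.076],"turn":0},{"jaw":15,"delta_pos":[-0.004,0.002,0.076],"turn":0},{"jaw":15,"delta_pos":[-0.004,0.002,0.076],"turn":0},{"jaw":15,"delta_pos":[-0.004,0.002,0.076],"turn":0},{"jaw":15,"delta_pos":[-0.004,0.002,0.076],"turn":0},{"jaw":15,"delta_pos":[-0.004,0.002,0.076],"turn":0},{"jaw":15,"delta_pos":[-0.004,0.002,0.076],"turn":0}]' 35; python3 look.py w22; python3 plan.py .448 -.06 .26 90
```

```text
clock: 22.62
position: [0.5686, -0.2515, 0.0563]
ee_rot: [0.709, 0.705, 0.001, 0.002]
ft_force: [-0.6, 1.3, 6.8]
grip_width: 0.38
t 22.67 pos [ 0.5686 -0.2515  0.0563] yaw 89.7 tilt 0.24 grip 0.382 F [-0.2  0.3  6.8] j [ 0.99  0.64 -0.87  1.62  0.53  1.13 -0.02]
delta [ 0.1905 -0.1209 -0.2045] turn -0.0018 dist 0.305
```

View pics/w22.png

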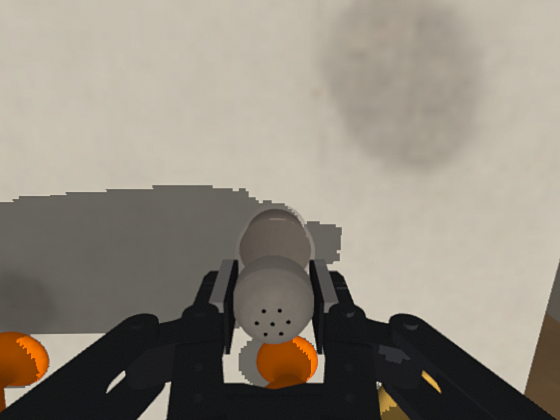

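```bash
python3 -m handwheel '[{"jaw":15,"delta_pos":[0,0,-0.01],"turn":0},{"jaw":15,"delta_pos":[0,0,-0.04],"turn":0},{"jaw":15,"delta_pos":[0,0,-0.08],"turn":0},{"jaw":15,"delta_pos":[0,0,-0.12],"turn":0},{"jaw":15,"delta_pos":[0,0,-0.16],"turn":0},{"jaw":15,"delta_pos":[0,0.0,-0.2],"turn":0},{"jaw":15,"delta_pos":[0.02,-0.015,-0.22],"turn":0},{"jaw":15,"delta_pos":[0.05,-0.035,-0.22],"turn":0},{"jaw":15,"delta_pos":[0.08,-0.055,-0.22],"turn":0},{"jaw":15,"delta_pos":[0.11,-0.075,-0.22],"turn":0}]'
python3 -m handwheel '[{"jaw":15,"delta_pos":[0.35,-0.05,0],"turn":0},{"jaw":15,"delta_pos":[0.35,-0.05,0],"turn":0},{"jaw":15,"delta_pos":[0.35,-0.05,0],"turn":0},{"jaw":15,"delta_pos":[0.35,-0.05,0],"turn":0},{"jaw":15,"delta_pos":[0.35,-0.05,0],"turn":0},{"jaw":15,"delta_pos":[0.35,-0.05,0],"turn":0},{"jaw":15,"delta_pos":[0.35,-0.05,0],"turn":0},{"jaw":15,"delta_pos":[0.35,-0.05,0],"turn":0},{"jaw":15,"delta_pos":[0.35,-0.05,0],"turn":0}]'
python3 plan.py .4278 .2594 .14 90
```

```text
clock: 23.5
position: [0.492, -0.1388, 0.2746]
ee_rot: [0.709, 0.705, 0.0, 0.001]
ft_force: [-0.3, 0.2, 1.3]
grip_width: 0.381
clock: 24.25
position: [0.4425, 0.2149, 0.275]
ee_rot: [0.707, 0.707, 0.001, 0.001]
ft_force: [0.2, 1.2, -1.1]
grip_width: 0.38
t 24.25 pos [0.4425 0.2149 0.275 ] yaw 90.0 tilt 0.13 grip 0.380 F [ 0.2  1.2 -1.1] j [ 0.69  0.19 -1.34  1.69  0.19  1.41 -0.68]
delta [ 0.0444 -0.015   0.1349] turn -0.0002 dist 0.143
```

```bash
python3 -m handwheel '[{"jaw":15,"delta_pos":[0.044,-0.015,0.03],"turn":0},{"jaw":15,"delta_pos":[0.044,-0.015,0.06],"turn":0},{"jaw":15,"delta_pos":[0.044,-0.015,0.1],"turn":0},{"jaw":15,"delta_pos":[0.044,-0.015,0.14],"turn":0},{"jaw":15,"delta_pos":[0.044,-0.015,0.17],"turn":0},{"jaw":15,"delta_pos":[0.044,-0.015,0.175],"turn":0},{"jaw":15,"delta_pos":[0.044,-0.015,0.175],"turn":0},{"jaw":15,"delta_pos":[0.044,-0.015,0.175],"turn":0}]';python3 look.py w23; python3 plan.py .4278 .2594 .065 90
python3 - <<'E'
from ov import *
c=dict(np.load("w23.npz"));im=cv2.imread("pics/w23.png")
p=get_obs()["position"]
draw(im,c,shaker(p[0],p[1],p[2]-.056)+caddy(.427,.316,np.radians(45.8)),0,0,560,420,1.4,"ow23.png")
E
```

```text
clock: 24.92
position: [0.4306, 0.2545, 0.1006]
ee_rot: [0.709, 0.705, 0.001, 0.0]
ft_force: [0.1, 0.4, -0.4]
grip_width: 0.38
t 24.97 pos [0.431  0.2545 0.101 ] yaw 89.7 tilt 0.19 grip 0.380 F [ 0.2  0.9 -0.4] j [ 0.39  0.42 -1.18  1.9   0.43  1.11 -0.96]
delta [ 0.0048 -0.0034  0.036 ] turn -0.0019 dist 0.036
```

View pics/ow23.png

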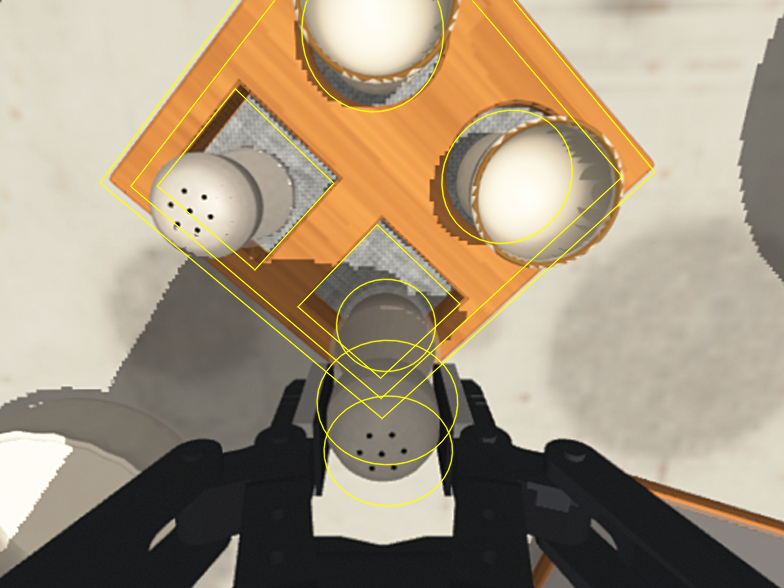

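```bash
python3 -m handwheel '[{"jaw":15,"delta_pos":[0.005,-0.002,0.003],"turn":0},{"jaw":15,"delta_pos":[0.005,-0.002,0.006],"turn":0},{"jaw":15,"delta_pos":[0.005,-0.002,0.014],"turn":0},{"jaw":15,"delta_pos":[0.005,-0.002,0.022],"turn":0},{"jaw":15,"delta_pos":[0.005,-0.002,0.024],"turn":0},{"jaw":15,"delta_pos":[0.005,-0.002,0.024],"turn":0}]';python3 look.py w24; python3 plan.py .429 .2594 .065 90
```

```text
clock: 25.47
position: [0.4273, 0.2583, 0.0734]
ee_rot: [0.709, 0.705, -0.001, -0.0]
ft_force: [-0.3, 0.2, 0.1]
grip_width: 0.38
t 25.52 pos [0.4275 0.2585 0.0739] yaw 89.7 tilt 0.06 grip 0.380 F [-0.6  0.2 -0.2] j [ 0.34  0.46 -1.14  1.92  0.48  1.07 -1.  ]
delta [0.0009 0.0015 0.0089] turn -0.0018 dist 0.009
```

View pics/w24.png

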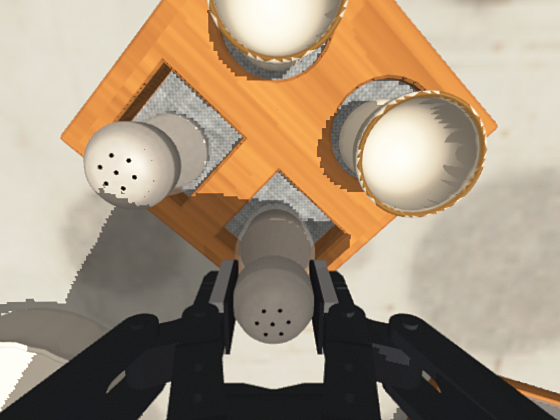

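```bash
python3 -m handwheel '[{"jaw":15,"delta_pos":[0.002,0.002,0.005],"turn":0},{"jaw":15,"delta_pos":[0.002,0.002,0.0095],"turn":0},{"jaw":15,"delta_pos":[0.002,0.002,0.0105],"turn":0},{"jaw":15,"delta_pos":[0.002,0.002,0.0105],"turn":0},{"jaw":55,"delta_pos":[0.002,0.002,0.0095],"turn":0},{"jaw":55,"delta_pos":[0.002,0.002,0.0095],"turn":0},{"jaw":55,"delta_pos":[0.002,0.002,0.0095],"turn":0},{"jaw":55,"delta_pos":[0.002,0.002,0.0095],"turn":0},{"jaw":55,"delta_pos":[0.002,0.002,-0.02],"turn":0},{"jaw":55,"delta_pos":[0.002,0.002,-0.05],"turn":0}]'; python3 plan.py .3 .2 .3;python3 -m handwheel '[{"jaw":55,"delta_pos":[-0.01,0,-0.04],"turn":0},{"jaw":55,"delta_pos":[-0.03,0.01,-0.08],"turn":0},{"jaw":55,"delta_pos":[-0.06,0.03,-0.11],"turn":0},{"jaw":55,"delta_pos":[-0.06,0.03,-0.11],"turn":0}]'; python3 look.py w25;python3 - <<'E'
from h import *
cv2.imwrite("pics/scene1.png",camera("scene")[:,:,::-1]);cv2.imwrite("pics/top1.png",camera("top")[:,:,::-1])
E
python3 plan.py .6044 .037 .2 72
```

```text
clock: 26.35
position: [0.4287, 0.2601, 0.1239]
ee_rot: [0.709, 0.705, -0.001, -0.001]
ft_force: [0.5, 0.3, 0.9]
grip_width: 0.646
t 26.35 pos [0.4287 0.2601 0.1239] yaw 89.7 tilt 0.20 grip 0.646 F [0.5 0.3 0.9] j [ 0.4   0.4  -1.2   1.87  0.4   1.16 -0.95]
delta [-0.0609 -0.129  -0.1756] turn 0.0000 dist 0.226
clock: 26.68
position: [0.4633, 0.1973, 0.2384]
ee_rot: [0.711, 0.703, 0.002, 0.002]
ft_force: [1.4, -1.3, -0.1]
grip_width: 0.641
t 26.83 pos [0.4598 0.2    0.2341] yaw 89.6 tilt 0.02 grip 0.647 F [-1.3  0.4 -0.1] j [ 0.65  0.26 -1.3   1.73  0.26  1.35 -0.7 ]
delta [-0.1619  0.1459  0.0342] turn 0.0975 dist 0.221
```

View pics/w25.png

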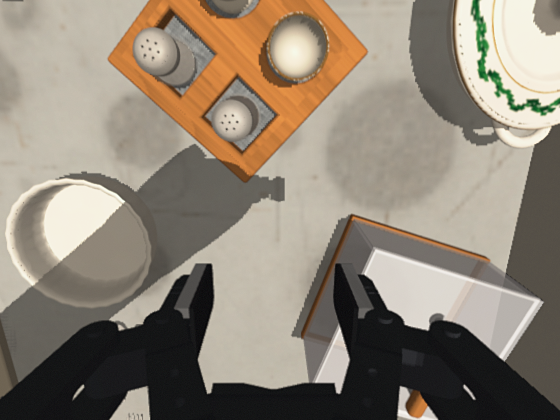

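View pics/top1.png

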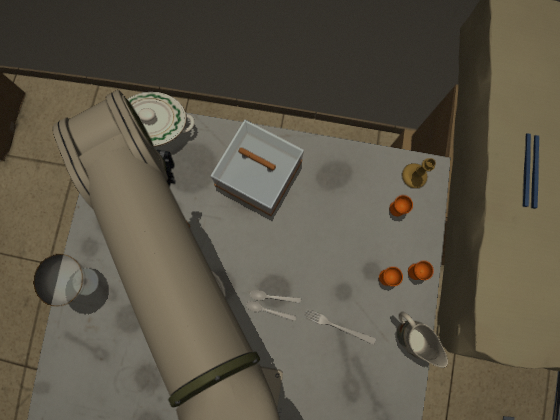

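```bash
python3 -m handwheel '[{"jaw":60,"delta_pos":[-0.19,0.14,-0.02],"turn":0.0975},{"jaw":60,"delta_pos":[-0.19,0.14,-0.02],"turn":0.0975},{"jaw":60,"delta_pos":[-0.19,0.14,-0.02],"turn":0.0975},{"jaw":60,"delta_pos":[-0.19,0.14,-0.02],"turn":0.0975},{"jaw":60,"delta_pos":[-0.19,0.14,-0.02],"turn":0.0975},{"jaw":60,"delta_pos":[-0.19,0.14,-0.02],"turn":0.0975},{"jaw":60,"delta_pos":[-0.19,0.14,-0.02],"turn":0.0975},{"jaw":60,"delta_pos":[-0.19,0.14,-0.02],"turn":0.0975}]';python3 look.py w26; python3 plan.py .6044 .037 .2 72
python3 - <<'E'
from ov import *
c=dict(np.load("w26.npz"));im=cv2.imread("pics/w26.png")
draw(im,c,cover(.605,.0365,np.radians(-18.4)),0,0,560,420,1.4,"ow26.png")
E
```

```text
clock: 27.5
position: [0.5982, 0.01, 0.2522]
ee_rot: [0.808, 0.588, -0.001, -0.001]
ft_force: [-0.3, 1.3, -0.5]
grip_width: 0.701
t 27.55 pos [0.5976 0.0117 0.2527] yaw 72.2 tilt 0.17 grip 0.706 F [-0.4  1.  -0.1] j [ 0.7   0.46 -1.08  1.46  0.4   1.46 -0.68]
delta [ 0.0262 -0.0011  0.0527] turn 0.0014 dist 0.059
```

View pics/ow26.png

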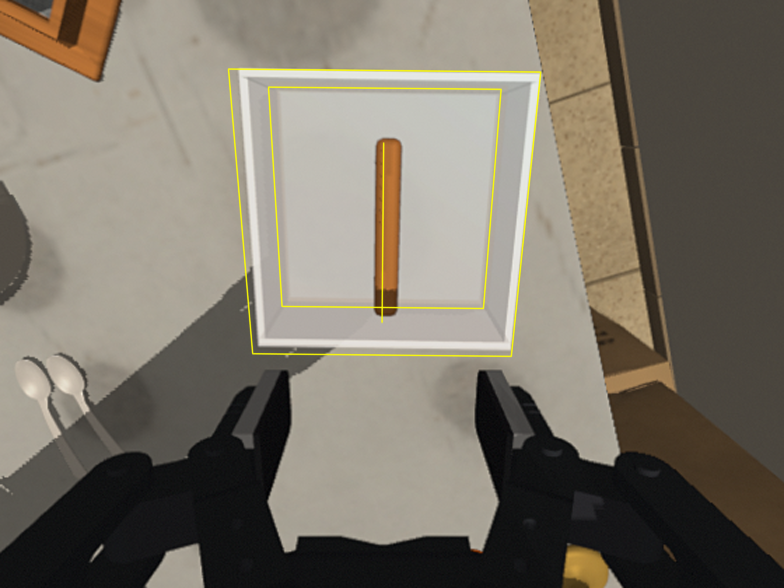

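```bash
python3 -m handwheel '[{"jaw":60,"delta_pos":[0.028,0.0024,0.02],"turn":0.003},{"jaw":60,"delta_pos":[0.028,0.0024,0.05],"turn":0.003},{"jaw":60,"delta_pos":[0.028,0.0024,0.08],"turn":0.003},{"jaw":60,"delta_pos":[0.028,0.0024,0.09],"turn":0.003},{"jaw":60,"delta_pos":[0.028,0.0024,0.09],"turn":0.003},{"jaw":60,"delta_pos":[0.028,0.0024,0.09],"turn":0.003}]';python3 look.py w27; python3 plan.py .6086 .038 .108 71.6
python3 - <<'E'
from ov import *
c=dict(np.load("w27.npz"));im=cv2.imread("pics/w27.png")
draw(im,c,cover(.6086,.038,np.radians(-18.4)),0,0,560,420,1.4,"ow27.png")
E
```

```text
clock: 28.05
position: [0.6089, 0.0367, 0.1651]
ee_rot: [0.811, 0.585, -0.0, -0.0]
ft_force: [-0.5, 1.0, 0.5]
grip_width: 0.704
t 28.10 pos [0.6096 0.0365 0.166 ] yaw 71.6 tilt 0.09 grip 0.699 F [ 0.2  0.6 -0.9] j [ 0.62  0.55 -1.03  1.55  0.48  1.32 -0.78]
delta [ 0.0011 -0.0015  0.058 ] turn 0.0002 dist 0.058
```

View pics/ow27.png

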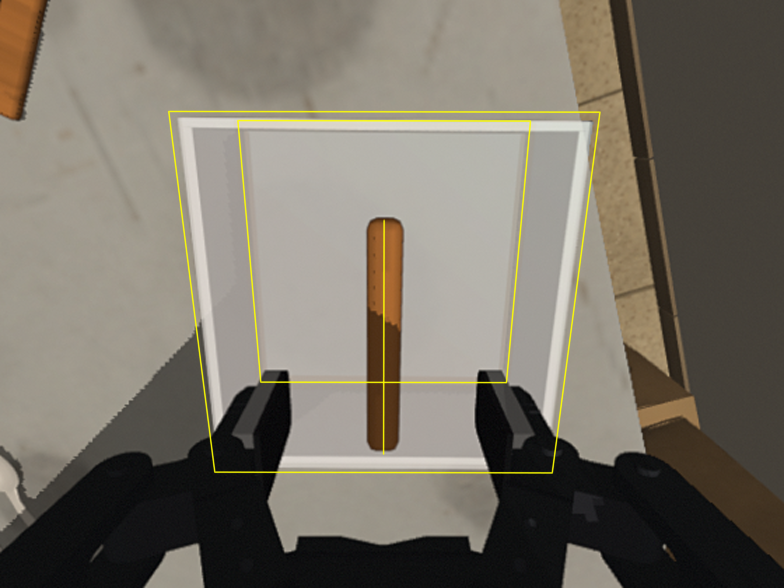

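```bash
python3 -m handwheel '[{"jaw":60,"delta_pos":[0.001,-0.001,0.02],"turn":0},{"jaw":60,"delta_pos":[0.001,-0.001,0.045],"turn":0},{"jaw":60,"delta_pos":[0.001,-0.001,0.057],"turn":0},{"jaw":60,"delta_pos":[0.001,-0.001,0.057],"turn":0},{"jaw":5,"delta_pos":[0.001,-0.001,0.057],"turn":0},{"jaw":5,"delta_pos":[0.001,-0.001,0.057],"turn":0},{"jaw":5,"delta_pos":[0.001,-0.001,0.057],"turn":0},{"jaw":5,"delta_pos":[0.001,-0.001,0.057],"turn":0},{"jaw":5,"delta_pos":[0.001,-0.001,0.057],"turn":0},{"jaw":5,"delta_pos":[0.001,-0.001,0.057],"turn":0}]' 60;python3 -m handwheel '[{"jaw":5,"delta_pos":[0,0,0],"turn":0},{"jaw":5,"delta_pos":[0,0,0],"turn":0}]'; python3 look.py w28; python3 plan.py .6086 .038 .108 71.6
```

```text
clock: 28.93
position: [0.6093, 0.0371, 0.1089]
ee_rot: [0.811, 0.585, 0.001, 0.001]
ft_force: [-1.9, -0.7, 7.2]
grip_width: 0.152
clock: 29.1
position: [0.6094, 0.0371, 0.1089]
ee_rot: [0.811, 0.585, 0.001, 0.001]
ft_force: [-1.2, 0.3, 6.4]
grip_width: 0.155
t 29.15 pos [0.6094 0.0371 0.1089] yaw 71.6 tilt 0.11 grip 0.152 F [-0.9  0.4  7. ] j [ 0.6   0.6  -0.99  1.61  0.53  1.23 -0.82]
delta [ 0.0007 -0.001   0.0009] turn -0.0002 dist 0.002
```

View pics/w28.png

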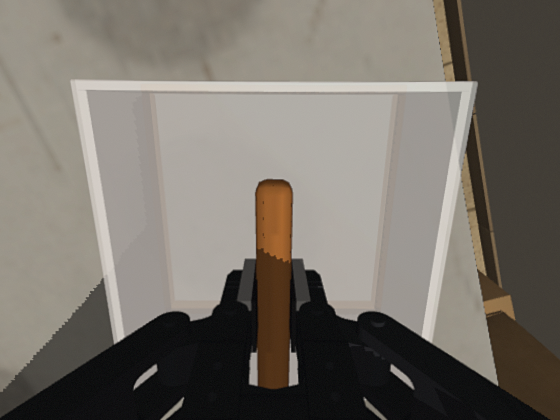

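```bash
python3 -m handwheel '[{"jaw":5,"delta_pos":[0,0,-0.005],"turn":0},{"jaw":5,"delta_pos":[0,0,-0.02],"turn":0},{"jaw":5,"delta_pos":[0,0,-0.04],"turn":0},{"jaw":5,"delta_pos":[0,0,-0.07],"turn":0},{"jaw":5,"delta_pos":[0,0,-0.1],"turn":0},{"jaw":5,"delta_pos":[0,0,-0.13],"turn":0},{"jaw":5,"delta_pos":[0,0,-0.16],"turn":0},{"jaw":5,"delta_pos":[0,0,-0.18],"turn":0},{"jaw":5,"delta_pos":[0,0,-0.18],"turn":0},{"jaw":5,"delta_pos":[0,0,-0.18],"turn":0}]'; python3 look.py w29; python3 plan.py .428 .3165 .29 45.8
```

```text
clock: 29.98
position: [0.6088, 0.0372, 0.2886]
ee_rot: [0.811, 0.585, 0.001, 0.001]
ft_force: [-0.2, -0.4, -4.7]
grip_width: 0.15
t 30.03 pos [0.6083 0.0368 0.287 ] yaw 71.6 tilt 0.04 grip 0.152 F [-0.4 -0.1 -4.2] j [ 0.63  0.47 -1.07  1.38  0.41  1.53 -0.73]
delta [ 0.2085 -0.2594 -0.003 ] turn 0.1433 dist 0.333
```

View pics/w29.png

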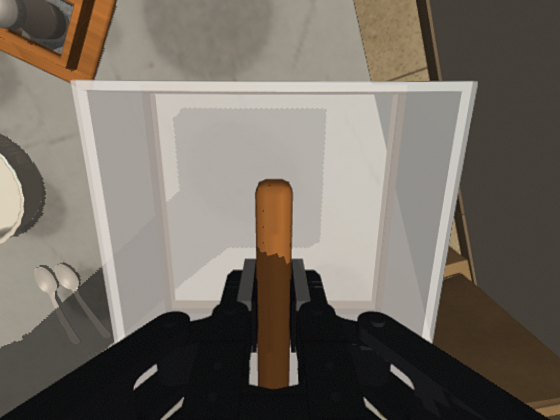

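```bash
python3 -m handwheel '[{"jaw":5,"delta_pos":[0.015,-0.018,0],"turn":0.01},{"jaw":5,"delta_pos":[0.035,-0.044,0],"turn":0.025},{"jaw":5,"delta_pos":[0.058,-0.072,0],"turn":0.04},{"jaw":5,"delta_pos":[0.081,-0.1,0],"turn":0.055},{"jaw":5,"delta_pos":[0.104,-0.13,0],"turn":0.07},{"jaw":5,"delta_pos":[0.127,-0.158,0],"turn":0.087},{"jaw":5,"delta_pos":[0.15,-0.187,0],"turn":0.103},{"jaw":5,"delta_pos":[0.173,-0.215,0],"turn":0.12},{"jaw":5,"delta_pos":[0.194,-0.241,0],"turn":0.134},{"jaw":5,"delta_pos":[0.208,-0.259,0],"turn":0.143}]';python3 -m handwheel '[{"jaw":5,"delta_pos":[0,0,0],"turn":0},{"jaw":5,"delta_pos":[0,0,0],"turn":0},{"jaw":5,"delta_pos":[0,0,0],"turn":0}]'; python3 look.py w30; python3 plan.py .428 .3165 .27 45.8
python3 - <<'E'
from ov import *
c=dict(np.load("w30.npz"));im=cv2.imread("pics/w30.png")
draw(im,c,caddy(.428,.3165,np.radians(45.8)),0,0,560,420,1.4,"ow30.png")
E
```

```text
clock: 30.87
position: [0.4255, 0.3183, 0.2861]
ee_rot: [0.921, 0.39, -0.001, 0.0]
ft_force: [0.4, 0.0, -3.2]
grip_width: 0.151
clock: 31.12
position: [0.4288, 0.3149, 0.2862]
ee_rot: [0.921, 0.389, -0.001, 0.0]
ft_force: [0.3, -0.2, -4.5]
grip_width: 0.152
t 31.17 pos [0.4292 0.3146 0.2864] yaw 45.8 tilt 0.10 grip 0.152 F [ 0.9 -0.9 -4.6] j [ 0.26  0.27 -1.15  1.57  0.25  1.46 -1.68]
delta [ 0.0005 -0.0022  0.0164] turn -0.0002 dist 0.017
```

View pics/ow30.png

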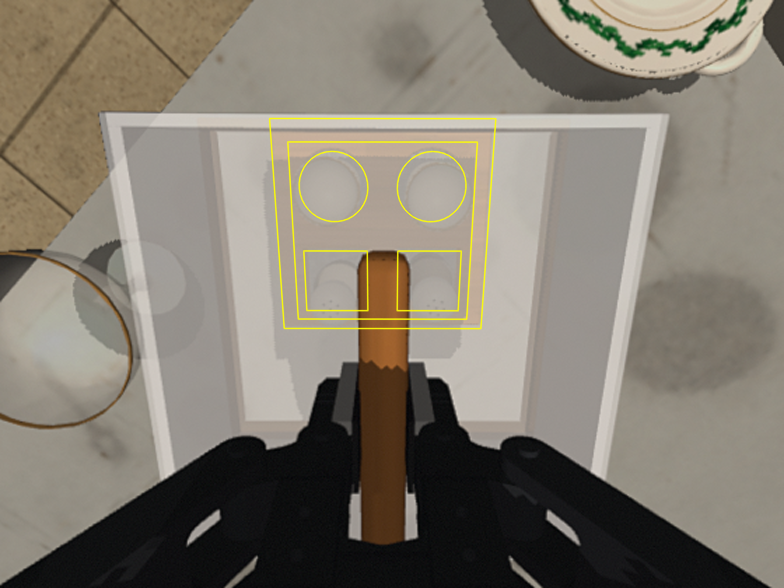

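Run:
```python
from tri import *
print(onz(T,(86,284),0), tri([(T,(60,280)),(S,(325,412))]))
W=dict(np.load("w30.npz")); print(onz(W,(150/1.4,290/1.4),0.0),tri([(T,(60,280)),(W,(20/1.4,338/1.4))]))
```

```text
[0.23112363 0.43295829 0.        ] (array([0.241 , 0.4261, 0.16  ]), [np.float64(2.0), np.float64(2.0)])
[0.23203972 0.42579133 0.        ] (array([0.2363, 0.4394, 0.1443]), [np.float64(5.3), np.float64(5.3)])
```

View pics/scene1.png

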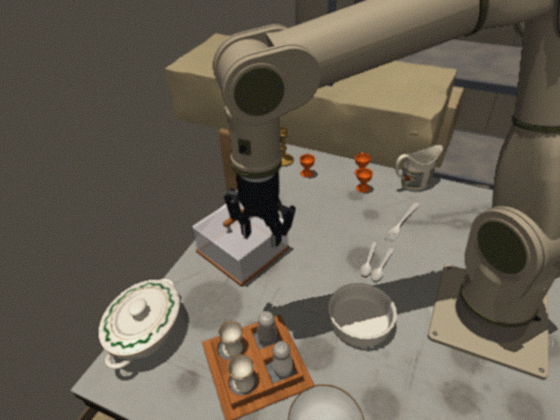

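```bash
python3 -m handwheel '[{"jaw":5,"delta_pos":[0.0,-0.002,0.02],"turn":0},{"jaw":5,"delta_pos":[0.0,-0.002,0.045],"turn":0},{"jaw":5,"delta_pos":[0.0,-0.002,0.06],"turn":0},{"jaw":5,"delta_pos":[0.0,-0.002,0.06],"turn":0},{"jaw":5,"delta_pos":[0.0,-0.002,0.06],"turn":0}]'; python3 look.py w31; python3 plan.py .428 .3165 .117 45.8
python3 - <<'E'
from ov import *
cv2.imwrite("pics/scene2.png",camera("scene")[:,:,::-1])
c=dict(np.load("w31.npz"));im=cv2.imread("pics/w31.png");p=get_obs()["position"]
draw(im,c,caddy(.428,.3165,np.radians(45.8))+cover(p[0],p[1],np.radians(-44.2),p[2]+.018-.127)[:1],0,0,560,420,1.4,"ow31.png")
E
```

```text
clock: 31.58
position: [0.4276, 0.3162, 0.227]
ee_rot: [0.921, 0.389, -0.001, 0.0]
ft_force: [-0.0, 0.1, -3.0]
grip_width: 0.153
t 31.63 pos [0.4279 0.3169 0.228 ] yaw 45.8 tilt 0.02 grip 0.146 F [ 0.2  0.7 -2.5] j [ 0.24  0.31 -1.14  1.67  0.29  1.35 -1.71]
delta [-0.0003  0.0004  0.111 ] turn -0.0002 dist 0.111
```

View pics/ow31.png

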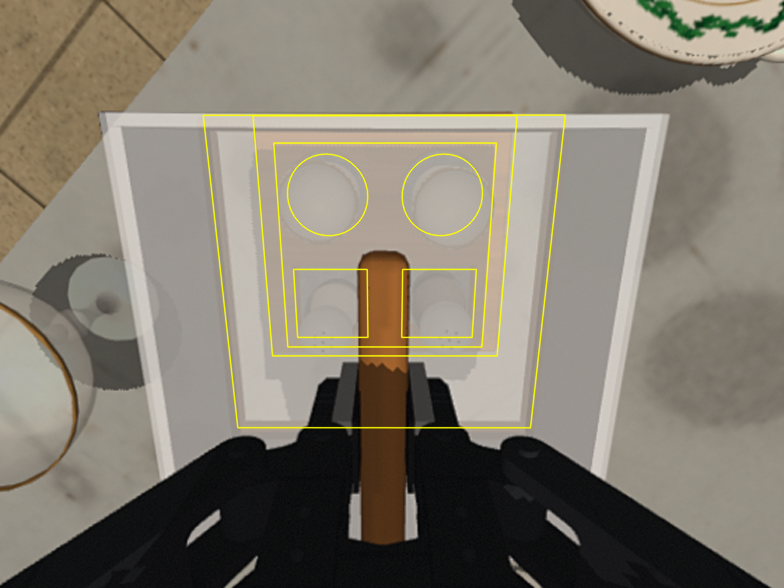

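View pics/scene2.png

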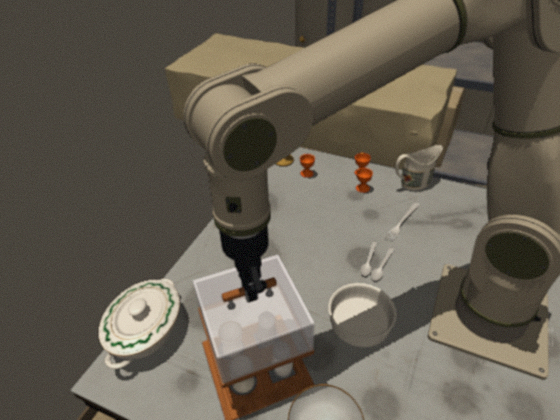

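```bash
python3 -m handwheel '[{"jaw":5,"delta_pos":[0,0,0.01],"turn":0},{"jaw":5,"delta_pos":[0,0,0.025],"turn":0},{"jaw":5,"delta_pos":[0,0,0.04],"turn":0},{"jaw":5,"delta_pos":[0,0,0.055],"turn":0},{"jaw":5,"delta_pos":[0,0,0.07],"turn":0},{"jaw":5,"delta_pos":[0,0,0.08],"turn":0},{"jaw":5,"delta_pos":[0,0,0.08],"turn":0},{"jaw":5,"delta_pos":[0,0,0.08],"turn":0}]'; python3 look.py w32; python3 plan.py .428 .3165 .117 45.8
python3 - <<'E'
from ov import *
im=camera("scene")[:,:,::-1].copy();crop(im,170,250,180,165,4,"scene3.png")
c=dict(np.load("w32.npz"));im=cv2.imread("pics/w32.png");p=get_obs()["position"]
draw(im,c,caddy(.428,.3165,np.radians(45.8))+cover(p[0],p[1],np.radians(-44.2),p[2]+.018-.127)[:1],0,0,560,420,1.4,"ow32.png")
E
```

```text
clock: 32.35
position: [0.4272, 0.3175, 0.1475]
ee_rot: [0.921, 0.389, -0.0, -0.0]
ft_force: [0.3, 0.7, -3.2]
grip_width: 0.154
t 32.40 pos [0.4275 0.3178 0.1481] yaw 45.8 tilt 0.05 grip 0.149 F [ 0.3 -0.7 -3.8] j [ 0.19  0.39 -1.09  1.77  0.37  1.21 -1.77]
delta [-0.0006  0.0012  0.0311] turn 0.0002 dist 0.031
```

View pics/ow32.png

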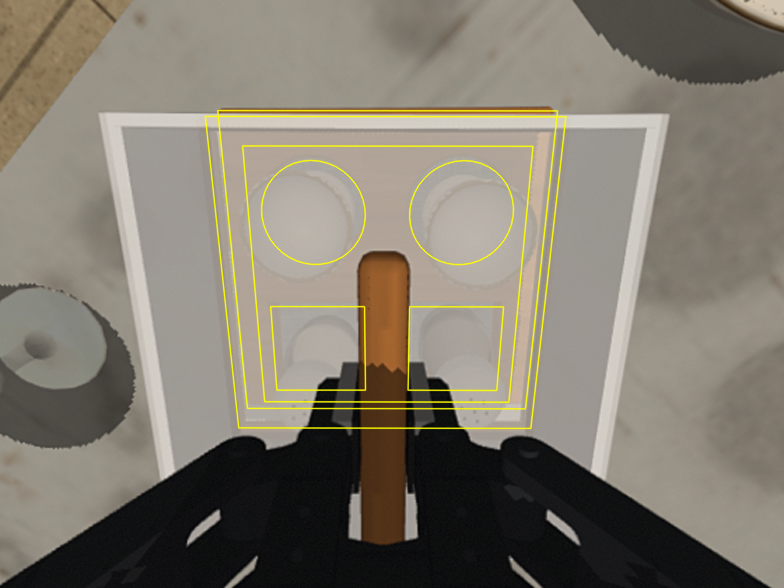

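View pics/scene3.png

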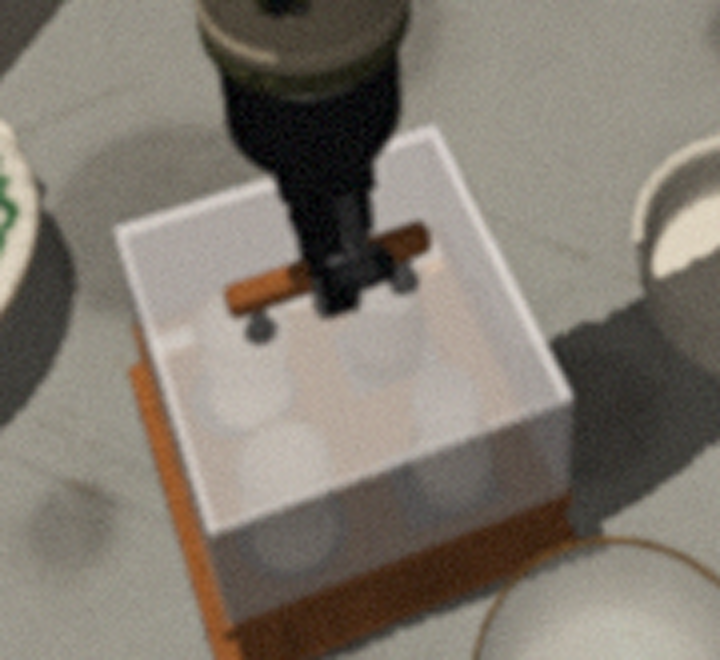

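```bash
python3 -m handwheel '[{"jaw":5,"delta_pos":[0,0,0.006],"turn":0},{"jaw":5,"delta_pos":[0,0,0.012],"turn":0},{"jaw":5,"delta_pos":[0,0,0.018],"turn":0},{"jaw":5,"delta_pos":[0,0,0.022],"turn":0},{"jaw":5,"delta_pos":[0,0,0.022],"turn":0}]'; python3 plan.py .428 .3165 .117 45.8
```

```text
clock: 32.87
position: [0.4268, 0.3169, 0.1242]
ee_rot: [0.921, 0.389, -0.001, 0.0]
ft_force: [0.3, -1.1, -3.6]
grip_width: 0.152
t 32.87 pos [0.4268 0.3169 0.1242] yaw 45.8 tilt 0.09 grip 0.152 F [ 0.3 -1.1 -3.6] j [ 0.17  0.42 -1.07  1.8   0.4   1.17 -1.79]
delta [0.0006 0.0012 0.0072] turn 0.0002 dist 0.007
```

```bash
python3 -m handwheel '[{"jaw":5,"delta_pos":[0,0,0.003],"turn":0},{"jaw":5,"delta_pos":[0,0,0.006],"turn":0},{"jaw":5,"delta_pos":[0,0,0.0085],"turn":0},{"jaw":5,"delta_pos":[0,0,0.0085],"turn":0},{"jaw":5,"delta_pos":[0,0,0.0085],"turn":0}]'; python3 plan.py .428 .3165 .117 45.8
```

```text
clock: 33.28
position: [0.4272, 0.3175, 0.1169]
ee_rot: [0.921, 0.389, 0.0, 0.0]
ft_force: [-1.1, -0.4, -3.0]
grip_width: 0.153
t 33.28 pos [0.4272 0.3175 0.1169] yaw 45.8 tilt 0.01 grip 0.153 F [-1.1 -0.4 -3. ] j [ 0.17  0.43 -1.07  1.8   0.41  1.15 -1.8 ]
delta [-0.0002  0.0012 -0.0001] turn 0.0002 dist 0.001
```

```bash
python3 -m handwheel '[{"jaw":5,"delta_pos":[0,0,0.001],"turn":0},{"jaw":5,"delta_pos":[0,0,0.002],"turn":0},{"jaw":5,"delta_pos":[0,0,0.002],"turn":0},{"jaw":5,"delta_pos":[0,0,0.002],"turn":0}]'; python3 plan.py .428 .3165 .117 45.8
```

```text
clock: 33.62
position: [0.4273, 0.3175, 0.1168]
ee_rot: [0.921, 0.389, 0.0, 0.001]
ft_force: [-8.9, -9.1, 22.4]
grip_width: 0.148
t 33.62 pos [0.4273 0.3175 0.1168] yaw 45.8 tilt 0.09 grip 0.148 F [-8.9 -9.1 22.4] j [ 0.17  0.43 -1.06  1.8   0.41  1.16 -1.8 ]
delta [-0.0002  0.0012 -0.0002] turn 0.0002 dist 0.001
```

```bash
python3 -m handwheel '[{"jaw":5,"delta_pos":[0,0,-0.0015],"turn":0},{"jaw":50,"delta_pos":[0,0,-0.0015],"turn":0},{"jaw":50,"delta_pos":[0,0,-0.0015],"turn":0},{"jaw":50,"delta_pos":[0,0,-0.0015],"turn":0},{"jaw":50,"delta_pos":[0,0,-0.0015],"turn":0},{"jaw":50,"delta_pos":[0,0,-0.02],"turn":0},{"jaw":50,"delta_pos":[0,0,-0.05],"turn":0},{"jaw":50,"delta_pos":[0,0,-0.09],"turn":0},{"jaw":50,"delta_pos":[0,0,-0.12],"turn":0},{"jaw":50,"delta_pos":[0,0,-0.12],"turn":0}]'; python3 look.py w33; python3 plan.py .46 -.05 .28 90
python3 - <<'E'
from ov import *
im=camera("scene")[:,:,::-1].copy();cv2.imwrite("pics/scene4f.png",im);crop(im,170,250,180,165,4,"scene4.png")
E
```

```text
clock: 34.45
position: [0.4287, 0.3196, 0.2407]
ee_rot: [0.921, 0.39, 0.004, -0.001]
ft_force: [-0.6, 0.7, -0.4]
grip_width: 0.583
t 34.50 pos [0.4283 0.3187 0.2378] yaw 45.8 tilt 0.29 grip 0.585 F [ 0.7 -0.4 -0.4] j [ 0.25  0.3  -1.14  1.65  0.28  1.36 -1.71]
delta [-0.2421  0.2797 -0.043 ] turn -0.2454 dist 0.372
```

View pics/scene4.png

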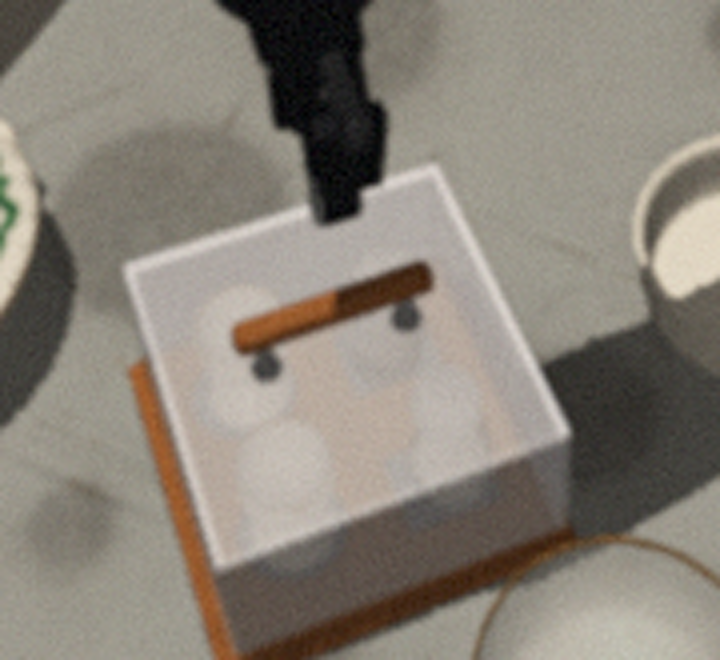

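View pics/w33.png

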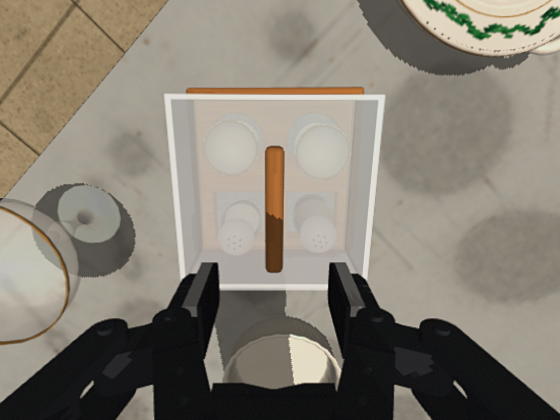

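```bash
python3 -m handwheel '[{"jaw":50,"delta_pos":[0,0,-0.03],"turn":0},{"jaw":50,"delta_pos":[-0.242,0.28,-0.045],"turn":0},{"jaw":50,"delta_pos":[-0.242,0.28,-0.045],"turn":0},{"jaw":50,"delta_pos":[-0.242,0.28,-0.045],"turn":0},{"jaw":50,"delta_pos":[-0.242,0.28,-0.045],"turn":0},{"jaw":50,"delta_pos":[-0.242,0.28,-0.045],"turn":0},{"jaw":50,"delta_pos":[-0.242,0.28,-0.045],"turn":0},{"jaw":50,"delta_pos":[-0.242,0.28,-0.045],"turn":0},{"jaw":50,"delta_pos":[-0.242,0.28,-0.045],"turn":0},{"jaw":50,"delta_pos":[-0.242,0.28,-0.045],"turn":0}]'
python3 -m handwheel '[{"jaw":50,"delta_pos":[0,0,0],"turn":0},{"jaw":50,"delta_pos":[0,0,0],"turn":0},{"jaw":50,"delta_pos":[0,0,0],"turn":0},{"jaw":50,"delta_pos":[0,0,0],"turn":0}]'
python3 - <<'E'
from ov import *
T=calibration("top");S=calibration("scene")
a=camera("scene")[:,:,::-1].copy();b=camera("top")[:,:,::-1].copy()
L=cover(.4275,.3172,np.radians(-44.2),.008)+caddy(.4275,.3172,np.radians(45.8))[:2]
draw(a,S,L,170,250,180,165,4,"f1.png");draw(b,T,L,80,150,140,140,4,"f2.png");cv2.imwrite("pics/f3.png",a);cv2.imwrite("pics/f4.png",b)
E
```

```text
clock: 35.38
position: [0.4586, -0.0545, 0.2789]
ee_rot: [0.921, 0.389, -0.001, 0.0]
ft_force: [0.7, 0.2, -0.3]
grip_width: 0.583
clock: 35.72
position: [0.4593, -0.0498, 0.2794]
ee_rot: [0.921, 0.39, -0.0, -0.0]
ft_force: [0.1, -0.3, 0.7]
grip_width: 0.588
```

View pics/f1.png

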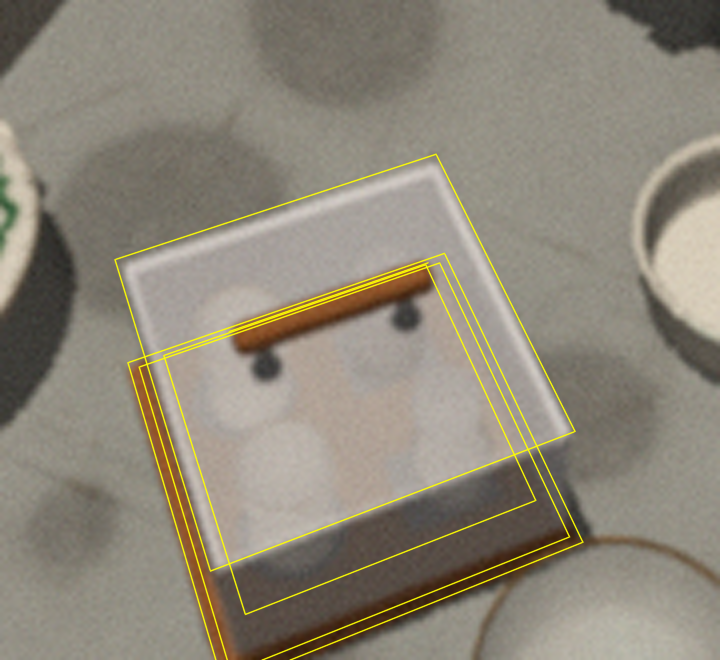

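View pics/f2.png

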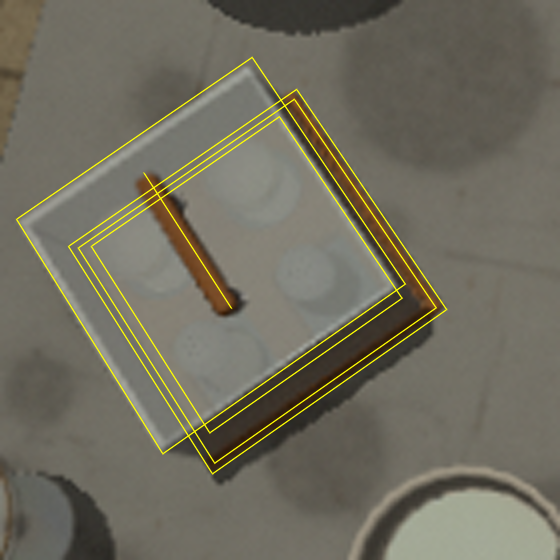

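View pics/f4.png

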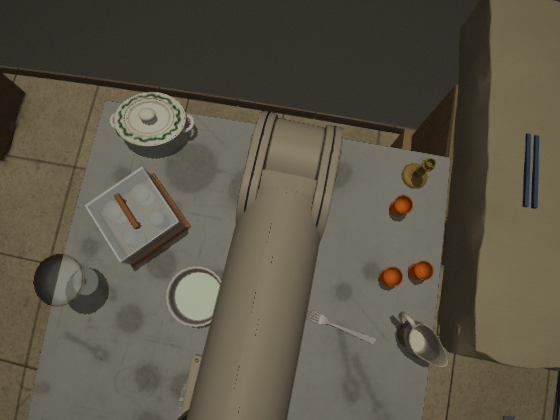

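```bash
python3 -c "
from workcell import *
print(hand_in())"
```

```text
the job is handed in; nothing more can be done
None
```

The breakfast set is put away in the caddy with the cover on, and I handed the job in at about 36 s. Both white egg cups went into the round nests first. Both shakers then went into the square wells, and the cover went on last, square to the block.

**Cover fit:** It stopped with the tool at 0.1168 m, against the 0.117 m expected for fully seated. The wrist force rose to about 22 N vertically as it touched down. After the arm withdrew, an overlay of the closed cover on the scene and top pictures lay over the real one to within a few millimetres.

**Contents:** All four pieces look upright through the clear cover.

**Other tableware:** The candlestick, orange cups, tureen, jug, bowl, glass and fork are where they started in the top picture. The arm hid the spoons in that last view, so I did not recheck them; no move went near them.

**Discrepancies:**
- The cover's upper rim measured about 4% smaller in the pictures than its stated size, though its centre agreed.
- The cameras disagreed by a few millimetres, up to about 9 mm for the shakers, so I corrected each grasp with the wrist camera.
- The second egg cup first sat about 5 mm off centre over its nest. I shifted it before letting go, and the nest floor took up to about 36 N as it settled.

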